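Load a probe barrel into the V-groove fixture

ROBOT

A 6-joint arm with a two-finger parallel gripper is mounted at the origin on the work surface. World frame = base frame: x ahead of the robot, y to its left, z up, the work surface at z = 0. Lengths are in mm, angles in rad, forces in N, time in s.
With the tool pointing down it reaches from about 325 to 750 mm from the base axis. Payload 7.6 kg.
Tool frame: the origin (TCP) lies at the very end of the fingers, on their centre line; the grasp point (between the pads) lies env.tcp_to_grasp behind it (env.tcp_to_grasp is the distance from the TCP to the grasp point, in mm); z points along the fingers, x is the direction in which the jaws open and shut, and the axes are right-handed (so a half turn about z gives the same grasp; the last joint's range is limited). The gripper opens to 85 mm and grips with 20 to 120 N. Pads are 22 mm wide; open, the fingers measure 114 mm over their backs; the gripper's body (76 mm by 85 mm) begins 54 mm behind the grasp point. The pads swing forward as they close: fully open they stand 13 mm farther back than shut.
Start: joints at [1.188, 0.052, 1.401, -0, 1.689, -0.07], TCP at [161.539, 499.551, 231.323] pointing down, gripper open.
Joint ranges: [-2.9, 2.9], [-0.91, 2.17], [0.12, 2.37], [-1.06, 4.2], [0.26, 2.73], [-2.93, 2.93]. Speed limits (rad/s): [2.57, 2.57, 3.01, 3.14, 3.14, 3.14].

INTERFACE

Orientations are given as a rotation vector (axis times angle).
In Python, from workcell import env gives the robot as it stands.
- The arm moves only by the tool move_arm, never from a script. Its argument "commands" is text: rows parted by semicolons, each of 7 numbers parted by spaces: the closure, from -1 (fully open) to 1 (shut), so that 0 is half open, then the shift along the tool's x, y, z as a fraction of full scale, then the turn, a rotation vector about the tool's x, y, z as a fraction of full scale. A call has 1 to 10 rows; each row is the pose to reach, as a shift and turn from the pose measured when the call began, along the tool's axes at that moment; what a row does not reach only later rows make up. Full scale, the value 1, is 0.4 m for a shift and 2 rad for a turn. A row lasts 1/10 s, in which the tool goes at most 50 mm and 8.59 degrees, less where a joint would pass 70% of its speed; a pose out of reach is approached as far as the arm can. A call with a number of a shift or a turn outside -1 to 1 is refused whole. A call with a gripper value outside its range is refused whole. The fingers move at their own pace and stop on an object; the grip force is fixed at half the most. Time passes only in rows, so rows that repeat a pose let the fingers close. It gives the time, the measured TCP pose, the force and the opening at its end, in the units of the state.
- env.get_state(): the state, without advancing time (a new reading comes with each control period).
- env.camera(name): name is "side" or "top"; returns the picture (384x512x3 uint8, red, green, blue); there is no depth.
- env.get_calibration(name): a dict with "vfov" (degrees; the focal length in pixels is half the picture's height over the tangent of half this angle, whatever the lens; pixels are square), "cx", "cy" (the principal point, pixels), "k1" (the pictures are not rectified: a ray, as slopes to the right and down, at radius r is drawn at 1 + k1 r^2 times it, then the intrinsics apply), "origin" and "rotation" of the camera in the world. Camera axes: x right, y up, looking along -z (the intrinsics and any distortion apply to the point x, -y, -z); pixel columns grow to the right and rows downward; lengths in mm; the calibration is good to about 2 mm. A picture is of the moment at which its call begins. get_calibration takes no time and is no camera call.
- env.close_job(): hands the job in, once; it reports no verdict.
Trained networks look in the newest picture that a camera, given by its name, has taken for a name from the list of things; names that differ only in an ending like _2 or _b are one class to them, and where a whole thing is asked for, a point or a joint stands for the part that bears it (a point fixed in the world has none). Each returns a list of dicts, best first, with "score" (0 to 1); they miss things now and then, are a little off and sometimes report something else, mostly with a low value. They report only what shows in the picture. A call takes as long as a camera call. They do not tell look-alikes from the thing itself.
- env.find_in(camera, name): "bbox" ([left, top, width, height] in pixels, round what is visible of it).
The state is a dict: "time": time; "q": joint angles; "qvel": joint speeds; "tau": joint torques, N m; "tool_pos": TCP position; "tool_rot": TCP orientation; "force": force on the tool from outside, world axes, zero at the start; "ft_torque": the same for the moment, N m; "finger_gap": finger opening in mm.
Only numpy, scipy, OpenCV 4.12 (cv2) and the standard library are available. Lean on these libraries where they do the work, as an engineer would, in place of code of your own. Each camera call takes 0.05 s, during which the arm holds its last target.

TASK

Load the longer of the two probe barrels into the V-groove fixture: swing the gate fully open, lay the barrel in the groove with its thin nose towards the end stop but still well short of it, then push it along under the bridge until the nose touches the stop. Then swing the gate fully shut again behind the barrel's tail and let go; leave the shorter barrel in its rack and the spool and pliers where they are.

Things in the scene. Friction and masses are not known exactly. Their poses are not given: they have to be found in the camera images.
- fixture: Fixture fixed to the bench. Origin: centre of the underside of its grey base plate (130 mm in x, 240 in y, 10 thick). On it an aluminium V-block, x -30 to +30, y -100 to +110, top at z 40 mm, with a V-groove along y at x = 0. Dark steel end stop at the -y end: 60 mm wide, y -112 to -100, up to z 65 mm.
- groove (a point): Point on the axis that a barrel has when lying in the groove (fixture frame 0, 20, 47 mm; barrel's top then at z 59); axes as the fixture's. The groove is a 90 degree V, 20 mm wide, 10 mm deep, open at the block's +y end.
- bridge (a point): Centre of the top of the fixed dark steel bridge over the groove (fixture frame 0, -69, 70 mm). It is 48 mm wide in x, 14 mm in y (-76 to -62), posts at x 18 to 24 mm on both sides, underside at z 62 mm: the barrel's 24 mm body can only get home by sliding along the groove under it.
- stop (a point): The point of the end stop's face that the nose tip must touch, at the height of the barrel's axis (fixture frame 0, -100, 47 mm); axes as the fixture's, +y points along the groove away from the stop.
- gate (a joint): Angle of the gate, a flat steel arm (12 mm wide, fixture z 43 to 53) on a vertical pivot beside the groove. 0 = shut, square across the groove at y 44 to 56 mm, 4 mm behind the tail of a long barrel that is home. Grows as its peg swings away from the stop, clockwise from above; at 1.57 the arm points to fixture +y, clear of the groove; limit 1.75. Light friction holds it. Starts at 0 to 0.3.
- gate_hinge (a point): Point on the gate's vertical pivot axis (fixture frame x 40, y 50 mm), at the height of gate_peg.
- gate_peg (a point): On the axis of the gate's upright black round peg (16 mm diameter, fixture z 51 to 96 mm, arm's top at z 53), at z 83 mm where it is gripped; 75 mm from the pivot axis. Gate shut: fixture frame x -35, y 50 mm.
- long_barrel: The longer steel probe barrel, 140 mm long, 110 to 210 g: body 24 mm diameter and 120 mm long, then a thin nose 14 mm diameter and 20 mm long at its -y end. Origin on its axis, midway along the 140 mm; its y axis lies along it, from nose to tail. It lies in either place of the rack.
- long_barrel_nose (a point): Centre of the nose's end face (70 mm from the origin towards -y).
- long_barrel_tail (a point): Centre of the flat tail face (70 mm from the origin towards +y).
- short_barrel: The shorter steel barrel, 100 mm long, 24 mm diameter, nose 15 mm long; not wanted, stays in the rack. Origin on its axis, midway; y from nose to tail.
- rack: Grey rack fixed to the bench, 150 x 110 mm, origin: centre of its underside. Two places at x -38 and +38 mm where barrels lie along y, axis at z 36 mm, on two cross rails (8 mm wide, at y -28 and +28, top at z 24 mm, with 8 mm nubs beside the barrel). Between the rails there is 48 mm of room for the fingers, down to z 8 mm.
- spool: Grey spool, 60 mm diameter, 50 mm high, standing; a bystander. Origin at its underside.
- pliers: Small pliers with black handles lying on the bench, 110 mm long, 14 mm high; a bystander. Origin on the bench under its middle.
Things that resemble listed ones, but are neither listed nor needed, are in the scene too. What is shaped like the long_barrel but blue or orange is not meant.

How it is judged (in metres and radians):
On the way, in this order (a step that is already met when the one before it is completed fails the run):
1. the gate is swung open, clear of the groove (more than 1.2 rad) (value of joint gate above 1.2 rad), for 0.2 s.
2. the long barrel lies in the groove, nose towards the stop and more than 10 mm short of it, with the gate open (x of long_barrel in the frame of fixture between -0.003 and 0.003 m and z of long_barrel in the frame of fixture between 0.0445 and 0.0495 m and angle between the y axis of long_barrel and the y axis of fixture, either way round below 0.04 rad and y of long_barrel_nose in the frame of stop between 0.01 and 0.12 m and value of joint gate above 0.9 rad), for 0.2 s.
3. the long barrel is pushed home: its nose is within 2.5 mm of the end stop, with the gate still open (x of long_barrel in the frame of fixture between -0.003 and 0.003 m and z of long_barrel in the frame of fixture between 0.0445 and 0.0495 m and angle between the y axis of long_barrel and the y axis of fixture, either way round below 0.04 rad and y of long_barrel_nose in the frame of stop between -0.003 and 0.0025 m and value of joint gate above 0.5 rad), for 0.2 s.
At the end, for the whole second after the job is handed in: The long barrel lies in the groove (axis within 3 mm sideways, 2.5 mm in height and 0.04 rad of the groove's), its nose within 2.5 mm of the end stop; the gate is shut to within 0.12 rad; the barrel is at rest and released (x of long_barrel in the frame of fixture between -0.003 and 0.003 m and z of long_barrel in the frame of fixture between 0.0445 and 0.0495 m and angle between the y axis of long_barrel and the y axis of fixture, either way round below 0.04 rad and y of long_barrel_nose in the frame of stop between -0.003 and 0.0025 m and value of joint gate below 0.12 rad and linear speed of long_barrel below 0.01 m/s and contact force between the fingers and long_barrel below 0.1 N); the robot touches nothing.
It fails at once if the short barrel is moved by more than 20 mm (distance of short_barrel from where it was at the start of the episode above 0.02 m).
It fails at once if the spool or the pliers are moved by more than 30 mm (distance of any of spool, pliers from where it was at the start of the episode above 0.03 m).
It also fails if it takes over 72 s, if anything falls off the work surface, if the arm or the gripper's body presses on something with over 40 N, if the wrist force passes 120 N, or if a joint passes its speed limit or range.

## Working session

There is one attempt and no reset: what is moved stays moved. The work goes in short steps, Python scripts to look and compute and a tool call to move; the robot and the scene stay as the last step left them, time stands still between calls to the robot, and variables do not carry over. Pictures are saved under pics/ and viewed, and the job is handed in when it is done.

Besides the shell and the picture viewer there is one more tool, called as name(argument=value, ...) on one line, values as JSON. move_arm: Moves the arm, as the interface text tells. Its arguments: {"type":"object","properties":{"commands":{"type":"string"}},"required":["commands"]}

```bash
ls -la; mkdir -p pics; python3 - <<'E'
from workcell import env
import cv2
for n in ("side","top"):
    im=env.camera(n); cv2.imwrite(f"pics/{n}0.png",cv2.cvtColor(im,cv2.COLOR_RGB2BGR))
    print(n,env.get_calibration(n))
print(env.get_state(), env.tcp_to_grasp)
for n in ("side","top"):
    for t in ("fixture","gate","gate_peg","long_barrel","short_barrel","rack","bridge","spool","pliers"):
        try: print(n,t,[(([round(v) for v in d['bbox']]),round(d['score'],2)) for d in env.find_in(n,t)][:4])
        except Exception as e: print(n,t,e)
E
```

```text
total 12
drwxr-xr-x  3 agent agent 4096 Dec  6 16:52 .
drwxr-xr-x 23 root  root  4096 Dec  6 16:52 ..
drwxr-xr-x  2 agent agent 4096 Dec  6 16:52 pics
side {'vfov': 56.69254259712952, 'cx': 252.97246608197514, 'cy': 194.10413070061847, 'k1': -0.08814085765059373, 'origin': array([ 135.99001171, -271.57447378,  713.48049288]), 'rotation': array([ 0.63380566, -0.27843571, -0.84943626])}
top {'vfov': 57.26002349119043, 'cx': 247.43306789605273, 'cy': 189.86279464545697, 'k1': -0.02981800472720081, 'origin': array([ 391.36712245,   68.58960048, 1045.38919022]), 'rotation': array([ 0.09000956, -0.12603858, -1.55782615])}
{'time': 0.1, 'q': array([ 1.18767275e+00,  5.27984359e-02,  1.40165487e+00,  6.17176952e-05,
        1.68859880e+00, -7.03032642e-02]), 'qvel': array([-0.00082425, -0.00066934, -0.00331539,  0.00078505,  0.00043987,
        0.00105223]), 'tau': array([ 1.31459467e-03, -3.82585895e+01, -3.60983026e+01, -5.55187785e-05,
        4.83438009e-03,  2.35396573e-05]), 'tool_pos': array([161.42493651, 499.27598416, 230.52775005]), 'tool_rot': array([ 2.53977432e+00,  1.84786719e+
[... 493 characters left out ...]
 ([160, 155, 66, 48], 0.51), ([191, 152, 23, 27], 0.48)]
side rack [([161, 156, 63, 48], 0.64)]
side bridge [([297, 202, 120, 90], 0.82)]
side spool [([268, 132, 20, 26], 0.69)]
side pliers [([214, 254, 51, 36], 0.67)]
top fixture [([284, 147, 82, 51], 0.79), ([147, 172, 54, 60], 0.41)]
top gate [([300, 152, 11, 32], 0.47)]
top gate_peg [([301, 153, 10, 27], 0.71)]
top long_barrel [([232, 170, 26, 44], 0.87), ([152, 255, 44, 28], 0.85), ([127, 108, 13, 46], 0.69), ([142, 199, 48, 24], 0.62)]
top short_barrel [([162, 179, 34, 17], 0.55)]
top rack [([148, 170, 52, 59], 0.66)]
top bridge [([283, 146, 86, 44], 0.76)]
top spool [([206, 111, 21, 23], 0.6), ([161, 178, 36, 18], 0.17)]
top pliers []
```

View pics/side0.png

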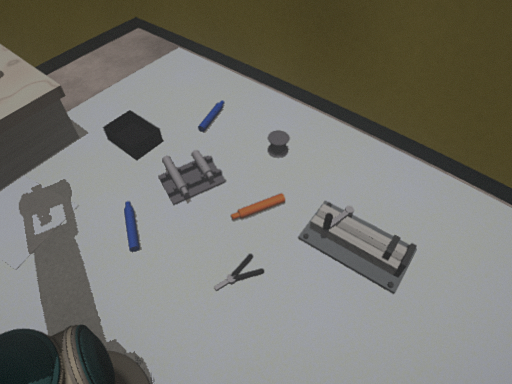

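View pics/top0.png

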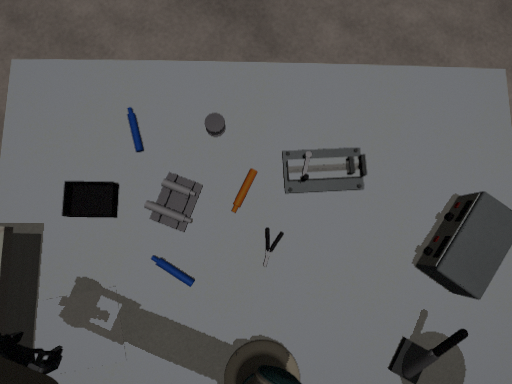

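```bash
python3 - <<'E'
import cv2
a=cv2.imread('pics/top0.png')
cv2.imwrite('pics/top0_fix.png',cv2.resize(a[130:215,270:380],None,fx=7,fy=7,interpolation=cv2.INTER_CUBIC))
cv2.imwrite('pics/top0_rack.png',cv2.resize(a[160:240,130:230],None,fx=7,fy=7,interpolation=cv2.INTER_CUBIC))
a=cv2.imread('pics/side0.png')
cv2.imwrite('pics/side0_fix.png',cv2.resize(a[190:305,285:425],None,fx=5,fy=5,interpolation=cv2.INTER_CUBIC))
cv2.imwrite('pics/side0_rack.png',cv2.resize(a[145:215,150:240],None,fx=8,fy=8,interpolation=cv2.INTER_CUBIC))
E
```

```text
(no output)
```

View pics/top0_fix.png

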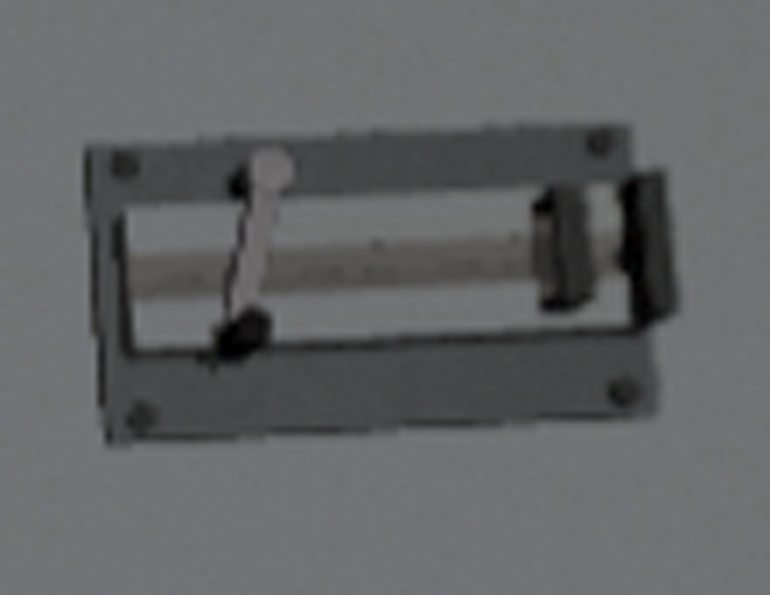

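View pics/top0_rack.png

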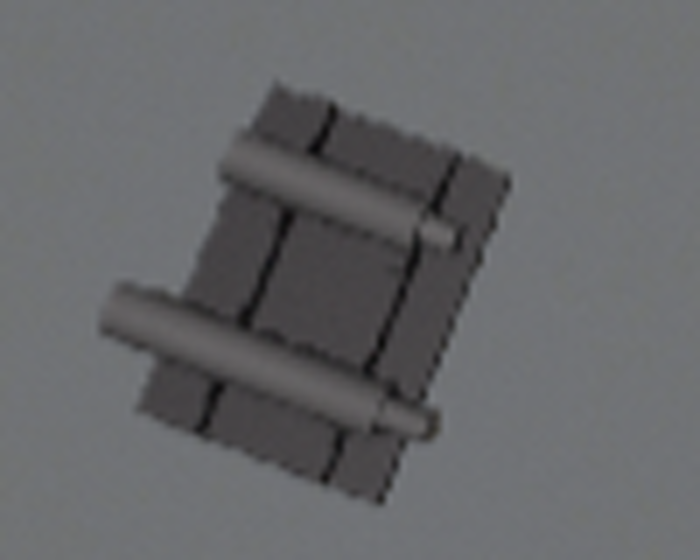

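View pics/side0_fix.png

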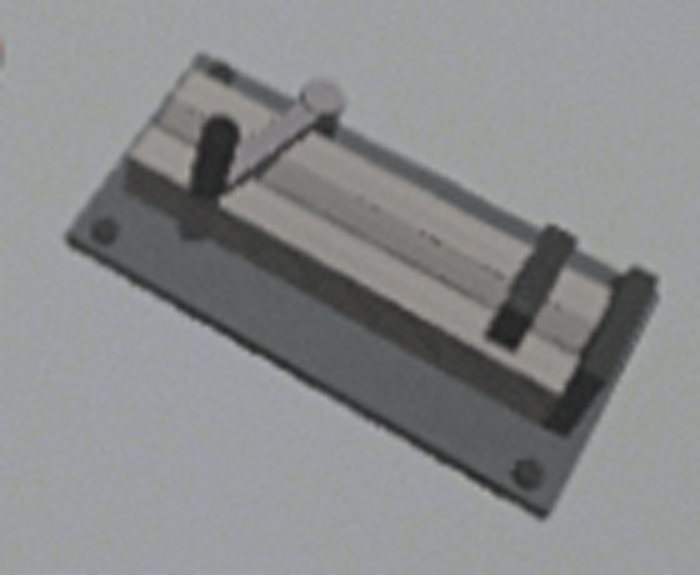

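View pics/side0_rack.png

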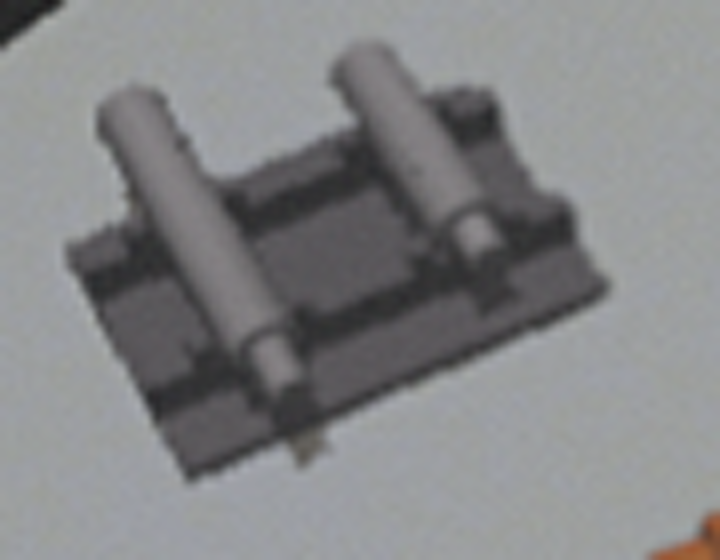

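```bash
cat > h.py <<'E'
import numpy as np, cv2
from scipy.spatial.transform import Rotation as R
from scipy.optimize import least_squares
def proj(c,P):
    P=np.atleast_2d(P).astype(float)
    Rm=R.from_rotvec(c['rotation']).as_matrix()
    p=(P-c['origin'])@Rm
    u=p[:,0]/-p[:,2]; v=-p[:,1]/-p[:,2]
    r2=u*u+v*v; s=1+c['k1']*r2
    f=192/np.tan(np.radians(c['vfov'])/2)
    return np.c_[c['cx']+f*u*s, c['cy']+f*v*s]
def ray(c,px):
    f=192/np.tan(np.radians(c['vfov'])/2)
    d=(np.array(px,float)-[c['cx'],c['cy']])/f
    u=d.copy()
    for _ in range(20): u=d/(1+c['k1']*(u@u))
    Rm=R.from_rotvec(c['rotation']).as_matrix()
    return c['origin'],Rm@np.array([u[0],-u[1],-1])
def atz(c,px,z):
    o,d=ray(c,px); return o+d*(z-o[2])/d[2]
def fr(pose,P):
    x,y,a=pose; P=np.atleast_2d(P).astype(float)
    c,s=np.cos(a),np.sin(a)
    return np.c_[x+c*P[:,0]-s*P[:,1], y+s*P[:,0]+c*P[:,1], P[:,2]]
def crop(px,k,o): return (np.array(px,float)+.5)/k-.5+np.array(o)
E
python3 - <<'E'
from workcell import env
from h import *
ct=env.get_calibration('top'); cs=env.get_calibration('side')
T=[((85,147),(65,120,10)),((630,125),(65,-120,10)),((657,413),(-65,-120,10)),((107,443),(-65,120,10)),((122,210),(30,110,40)),((133,352),(-30,110,40)),
((625,172),(30,-100,65)),((662,170),(30,-112,65)),((680,315),(-30,-112,65)),((550,185),(24,-62,70)),((585,185),(24,-76,70)),((592,303),(-24,-76,70))]
S=[((68,236),(-65,120,10)),((547,510),(-65,-120,10)),((200,55),(65,120,10)),((658,290),(65,-120,10)),((130,157),(-30,110,40))]
tp=np.array([crop(a,7,(270,130)) for a,b in T]); tP=[b for a,b in T]
sp=np.array([crop(a,5,(285,190)) for a,b in S]); sP=[b for a,b in S]
def fit(which):
    def f(p):
        r=[]
        if 't' in which: r.append((proj(ct,fr(p,tP))-tp).ravel())
        if 's' in which: r.append((proj(cs,fr(p,sP))-sp).ravel())
        return np.concatenate(r)
    s=least_squares(f,[400,0,0]); print(which,s.x.round(3),np.round(s.fun,1)); return s.x
for w in('t','s','ts'): p=fit(w)
print(atz(ct,crop((110,308),7,(130,160)),36),atz(ct,crop((433,425),7,(130,160)),36))
print(atz(cs,crop((130,100),8,(150,145)),36),atz(cs,crop((283,375),8,(150,145)),36))
print('short',atz(ct,crop((230,155),7,(130,160)),36),atz(ct,crop((460,238),7,(130,160)),36))
R_=[((278,82),(75,55)),((512,178),(75,-55)),((383,503),(-75,-55)),((137,408),(-75,55))]
for px,_ in R_: print('rackcorner z?',atz(ct,crop(px,7,(130,160)),8).round(1))
print('peg top',atz(ct,crop((248,325),7,(270,130)),96),'pivot',atz(ct,crop((270,168),7,(270,130)),53))
print('peg top side',atz(cs,crop((222,128),5,(285,190)),96),'pivot',atz(cs,crop((322,98),5,(285,190)),53))
E
```

```text
t [ 5.99129e+02 -1.80388e+02  6.40000e-02] [-0.3  0.  -0.2 -0.5  0.3  0.4 -0.4  0.3 -0.2 -0.  -0.3 -0.2  1.4 -0.
  0.2  0.1 -0.3 -0.2 -0.1  0.4 -0.3  0.1  0.3 -0.3]
s [ 5.98887e+02 -1.80028e+02  7.00000e-02] [-0.9 -0.3  0.9  0.7 -0.1 -0.8  0.5  0.  -0.5 -0.1]
ts [ 5.98979e+02 -1.80244e+02  6.70000e-02] [-0.4  0.2 -0.3 -0.6  0.3  0.3 -0.4  0.4 -0.2  0.1 -0.3 -0.   1.3 -0.1
  0.1  0.  -0.3 -0.3 -0.2  0.4 -0.4  0.1  0.3 -0.3 -0.8 -0.4  0.9  0.8
  0.1 -0.8  0.6  0.2 -0.3 -0.2]
[488.24533729 338.86481213  36.        ] [441.83432358 205.18767707  36.        ]
[492.40258699 343.79320821  36.        ] [442.93876513 216.54387649  36.        ]
short [552.34415241 292.38196513  36.        ] [518.85342128 196.38147516  36.        ]
rackcorner z? [588.6 279.5   8. ]
rackcorner z? [548.4 178.6   8. ]
rackcorner z? [410.5 228.9   8. ]
rackcorner z? [449.  333.1   8. ]
peg top [ 563.53432841 -110.93110975   96.        ] pivot [ 637.65087652 -129.22100006   53.        ]
peg top side [ 563.10729952 -111.87797021   96.        ] pivot [ 636.04097599 -127.63708477   53.        ]
```

```bash
cat >> h.py <<'E'
def barrel_pts(pose,z,L=140,nl=20,r=12,rn=7):
    """pose: x,y,yaw of mid"""
    th=np.linspace(0,2*np.pi,25)
    b=[];n=[]
    for y in (L/2,-L/2+nl): b+= [(r*np.cos(t),y,z+r*np.sin(t)) for t in th]
    for y in (-L/2+nl,-L/2): n+= [(rn*np.cos(t),y,z+rn*np.sin(t)) for t in th]
    return fr(pose,b),fr(pose,n)
def hull(c,P,k,o):
    p=(proj(c,P)-np.array(o)+.5)*k-.5
    return cv2.convexHull(p.astype(np.float32)).round().astype(int)
def overlay(im,c,pose,z,k,o,w,h,out,L=140,nl=20):
    x,y=o; a=cv2.resize(im[y:y+h,x:x+w],None,fx=k,fy=k,interpolation=cv2.INTER_CUBIC)
    for P in barrel_pts(pose,z,L,nl): cv2.polylines(a,[hull(c,P,k,o)],True,(0,255,255),1)
    cv2.imwrite(out,a)
def barrelfit(ims,cals,pose0,z,verbose=True):
    """maximise |gradient| along hull of body & nose"""
    gs=[]
    for im in ims:
        g=cv2.GaussianBlur(cv2.cvtColor(im,cv2.COLOR_BGR2GRAY).astype(np.float32),(0,0),0.8)
        gs.append(np.hypot(cv2.Sobel(g,cv2.CV_32F,1,0),cv2.Sobel(g,cv2.CV_32F,0,1)))
    from scipy.ndimage import map_coordinates
    def cost(p):
        s=0
        for g,c in zip(gs,cals):
            for P in barrel_pts(p,z):
                h=cv2.convexHull(proj(c,P).astype(np.float32))[:,0]
                h2=np.roll(h,-1,0); 
                for a,b in zip(h,h2):
                    n=max(1,int(np.hypot(*(b-a))*2)); t=(np.arange(n)+.5)/n
                    q=a+(b-a)*t[:,None]
                    s+=map_coordinates(g,[q[:,1],q[:,0]],order=1).sum()/n*np.hypot(*(b-a))
        return -s
    from scipy.optimize import minimize
    x0=np.array(pose0,float)
    best=minimize(lambda d:cost(x0+d*[1,1,.01]),np.zeros(3),method='Nelder-Mead',options=dict(initial_simplex=np.array([[0,0,0],[4,0,0],[0,4,0],[0,0,4.]])))
    return x0+best.x*[1,1,.01],best.fun
E
python3 - <<'E'
from workcell import env
from h import *
ct=env.get_calibration('top'); cs=env.get_calibration('side')
t=cv2.imread('pics/top0.png'); s=cv2.imread('pics/side0.png')
p0=[465,272,-.345]
for ims,cc in (([t],[ct]),([s],[cs]),([t,s],[ct,cs])):
    p,f=barrelfit(ims,cc,p0,36); print(p.round(3),f)
overlay(t,ct,p,36,7,(130,160),100,80,'pics/o_t.png')
overlay(s,cs,p,36,8,(150,145),90,70,'pics/o_s.png')
E
python3 -c "
import cv2,numpy as np
a=cv2.imread('pics/o_t.png');b=cv2.imread('pics/o_s.png')
a=cv2.resize(a,(400,320));b=cv2.resize(b,(400,311));
cv2.imwrite('pics/o_ts.png',np.hstack([a[:311],b]))"
```

```text
[ 4.66615e+02  2.69960e+02 -3.27000e-01] -9154.927734375
[ 4.64812e+02  2.73525e+02 -3.33000e-01] -12719.0966796875
[ 4.65513e+02  2.71266e+02 -3.19000e-01] -21180.619140625
```

View pics/o_ts.png

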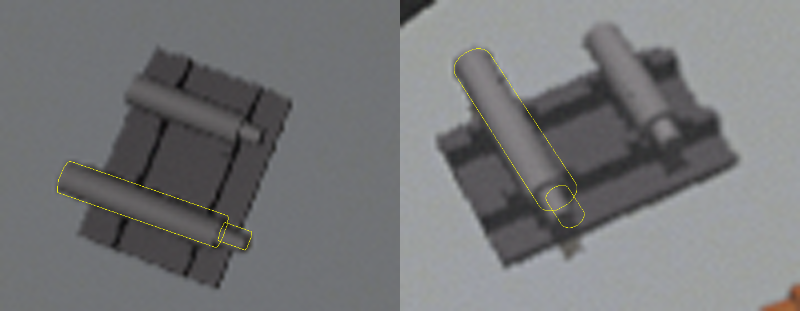

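```bash
cat >> h.py <<'E'
FX=[599.0,-180.3,0.066]
def plan(st,x,y,z,yaw):
    R0=R.from_rotvec(st['tool_rot'])
    # desired: tool x=(cos,sin,0), z down
    X=np.array([np.cos(yaw),np.sin(yaw),0]);Z=np.array([0,0,-1.]);Rt=R.from_matrix(np.c_[X,np.cross(Z,X),Z])
    sh=R0.inv().apply(np.array([x,y,z])-st['tool_pos'])/400
    tu=(R0.inv()*Rt).as_rotvec()/2
    return ' '.join('%.4f'%v for v in np.r_[sh,tu])
def peg(g,r=75):
    return fr(FX,[40-r*np.cos(g),50+r*np.sin(g),83])[0]
def gyaw(g): return np.arctan2(np.cos(g),np.sin(g))+FX[2]
def yaw_of(st):
    v=R.from_rotvec(st['tool_rot']).apply([1,0,0]); return np.arctan2(v[1],v[0])
E
python3 - <<'E'
from workcell import env
from h import *
st=env.get_state()
p=peg(.287);print(p,gyaw(.287),yaw_of(st))
print(plan(st,p[0],p[1],160,gyaw(.287)))
E
```

```text
[ 562.43940201 -111.33037085   83.        ] 1.3497963267948967 1.2580267670095449
-1.1447 1.4236 0.1782 -0.0000 -0.0000 -0.0459
```

move_arm(commands="0 -0.572 0.712 0 0 0 -0.023;0 -0.572 0.712 0 0 0 -0.023;0 -0.572 0.712 0 0 0 -0.023;0 -0.572 0.712 0 0 0 -0.023;0 -0.572 0.712 0 0 0 -0.023;0 -0.572 0.712 0 0 0 -0.023;0 -0.572 0.712 0 0 0 -0.023;0 -0.572 0.712 0 0 0 -0.023;0 -0.572 0.712 0 0 0 -0.023;0 -0.572 0.712 0 0 0 -0.023")

```text
time: 2.0
tool_pos: [362.0, 194.5, 231.3]
tool_rot: [-2.497, -1.905, -0.0]
force: [-0.4, -0.1, 0.4]
finger_gap: 42.8
```

```bash
cat > p.py <<'E'
import sys
from workcell import env
from h import *
st=env.get_state()
print('t',round(st['time'],2),'pos',st['tool_pos'].round(1),'yaw',round(yaw_of(st),3),'F',st['force'].round(1),'gap',round(st['finger_gap'],1),'q6',st['q'][5].round(2))
a=sys.argv[1:]
if a:
    if a[0]=='gate':
        for g in a[2:]:
            g=float(g);p=peg(g);print(g,plan(st,p[0],p[1],float(a[1]),gyaw(g)))
    elif a[0]=='fix': # x y z yaw in fixture frame
        for i in range(1,len(a),4):
            x,y,z,w=map(float,a[i:i+4]);p=fr(FX,[x,y,z])[0];print(a[i:i+4],plan(st,*p,FX[2]+w))
    else:
        for i in range(0,len(a),4): print(plan(st,*map(float,a[i:i+4])))
E
python3 p.py gate 130 .287
```

```text
t 2.0 pos [362.  194.5 231.3] yaw 1.303 F [-0.4 -0.1  0.4] gap 42.8 q6 -0.9
0.287 -0.6050 0.6855 0.2530 -0.0001 -0.0002 -0.0232
```

move_arm(commands="0 -0.605 0.6855 0.1 0 0 -0.023;0 -0.605 0.6855 0.1 0 0 -0.023;0 -0.605 0.6855 0.1 0 0 -0.023;0 -0.605 0.6855 0.1 0 0 -0.023;0 -0.605 0.6855 0.1 0 0 -0.023;0 -0.605 0.6855 0.1 0 0 -0.023;0 -0.605 0.6855 0.1 0 0 -0.023;0 -0.605 0.6855 0.253 0 0 -0.023;0 -0.605 0.6855 0.253 0 0 -0.023;0 -0.605 0.6855 0.253 0 0 -0.023")

```text
time: 3.0
tool_pos: [560.9, -109.4, 126.7]
tool_rot: [-2.447, -1.96, 0.006]
force: [0.0, 0.1, 0.1]
finger_gap: 42.5
```

```bash
python3 p.py gate 65 .287; cat > pic.py <<'E'
import sys
from workcell import env
from h import *
n=sys.argv[1]; 
for i in range(2,len(sys.argv),6):
    c=sys.argv[i]; x,y,w,h,k=map(int,sys.argv[i+1:i+6])
    im=cv2.cvtColor(env.camera(c),cv2.COLOR_RGB2BGR); cv2.imwrite(f'pics/{c}_{n}_raw.png',im)
    cv2.imwrite(f'pics/{c}_{n}.png',cv2.resize(im[y:y+h,x:x+w],None,fx=k,fy=k,interpolation=cv2.INTER_CUBIC))
E
python3 pic.py a side 285 150 140 150 4
```

```text
t 3.0 pos [ 560.9 -109.4  126.7] yaw 1.351 F [0.  0.1 0.1] gap 42.5 q6 -1.61
0.287 -0.0039 0.0060 0.1541 -0.0037 -0.0005 0.0005
```

View pics/side_a.png

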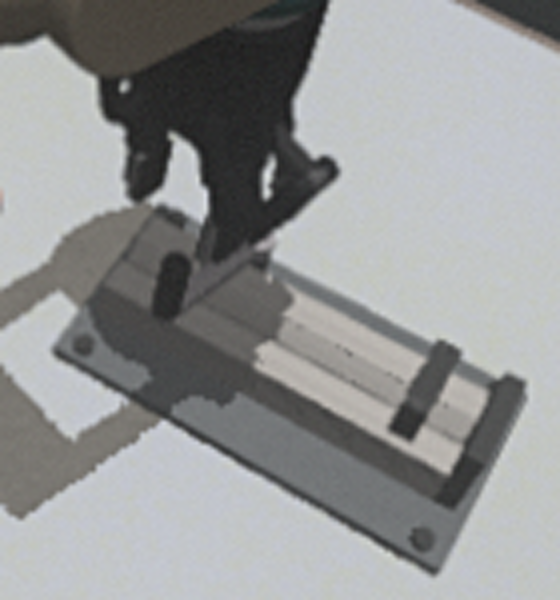

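The gripper stands above the peg (peg at about px (172,285) in the 4x crop), straddling it. Descending.

move_arm(commands="0 -0.004 0.006 0.06 -0.004 0 0;0 -0.004 0.006 0.11 -0.004 0 0;0 -0.004 0.006 0.154 -0.004 0 0;0 -0.004 0.006 0.154 -0.004 0 0;0.58 -0.004 0.006 0.154 -0.004 0 0;0.58 -0.004 0.006 0.154 -0.004 0 0;0.58 -0.004 0.006 0.154 -0.004 0 0;0.58 -0.004 0.006 0.154 -0.004 0 0")

```text
time: 3.85
tool_pos: [564.2, -111.4, 68.9]
tool_rot: [2.448, 1.962, 0.008]
force: [-1.4, 0.5, 0.1]
finger_gap: 17.9
```

```bash
python3 p.py gate 65 .287 .45 .6 .75 .9 1.0; python3 pic.py b side 285 150 140 150 4 top 270 130 110 85 6
```

```text
t 3.85 pos [ 564.2 -111.4   68.9] yaw 1.351 F [-1.4  0.5  0.1] gap 17.9 q6 -1.61
0.287 -0.0008 -0.0044 0.0097 0.0033 -0.0005 0.0008
0.45 0.0297 -0.0019 0.0098 0.0033 -0.0008 0.0823
0.6 0.0570 0.0048 0.0099 0.0032 -0.0010 0.1573
0.75 0.0829 0.0155 0.0099 0.0031 -0.0012 0.2323
0.9 0.1071 0.0299 0.0101 0.0031 -0.0015 0.3073
1.0 0.1218 0.0414 0.0102 0.0030 -0.0016 0.3573
```

View pics/side_b.png

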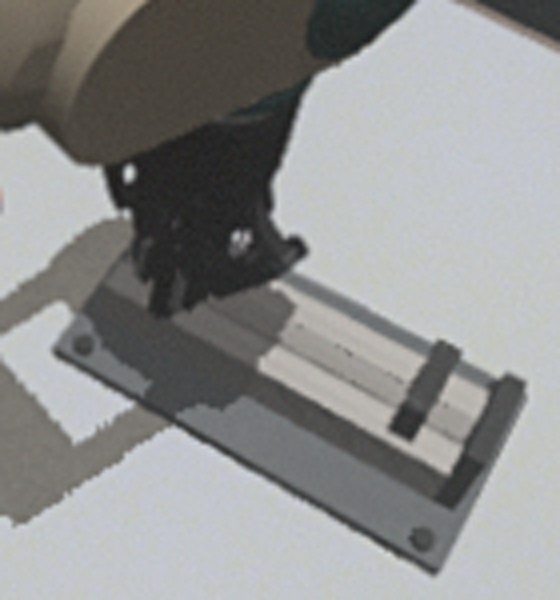

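View pics/top_b.png

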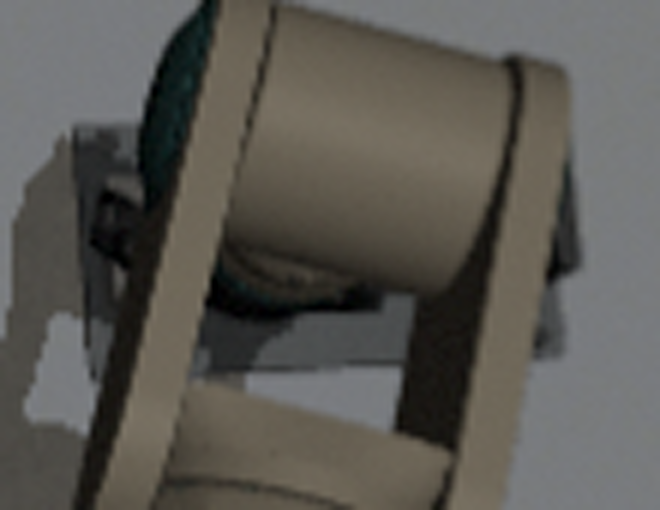

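move_arm(commands="0.75 0 0 0.01 0.003 0 0;0.75 0 0 0.01 0.003 0 0;0.75 0 0 0.01 0.003 0 0;0.75 0 0 0.01 0.003 0 0")

```text
time: 4.35
tool_pos: [564.1, -111.5, 68.0]
tool_rot: [-2.451, -1.965, -0.001]
force: [-13.7, 2.9, 22.3]
finger_gap: 14.2
```

```bash
python3 p.py gate 65 .287 .45 .6 .75 .9 1.0
```

```text
t 4.35 pos [ 564.1 -111.5   68. ] yaw 1.351 F [-13.7   2.9  22.3] gap 14.2 q6 -1.61
0.287 -0.0004 -0.0041 0.0074 0.0002 -0.0004 0.0007
0.45 0.0300 -0.0016 0.0075 0.0001 -0.0004 0.0822
0.6 0.0573 0.0051 0.0075 0.0001 -0.0004 0.1572
0.75 0.0833 0.0158 0.0075 0.0001 -0.0004 0.2322
0.9 0.1074 0.0302 0.0075 0.0001 -0.0004 0.3072
1.0 0.1222 0.0417 0.0076 0.0000 -0.0004 0.3572
```

```bash
python3 pic.py c side 300 160 60 80 7;python3 p.py; python3 -c "
from workcell import env
s=env.get_state();print(s['ft_torque'],s['tau'].round(2))"
```

```text
t 4.4 pos [ 564.1 -111.5   67.9] yaw 1.351 F [-14.1   3.8  22.3] gap 14.1 q6 -1.61
[ 0.4766877   2.11482691 -0.00259272] [ -0.29 -34.53 -29.51   0.11  -3.66  -0.  ]
```

View pics/side_c.png

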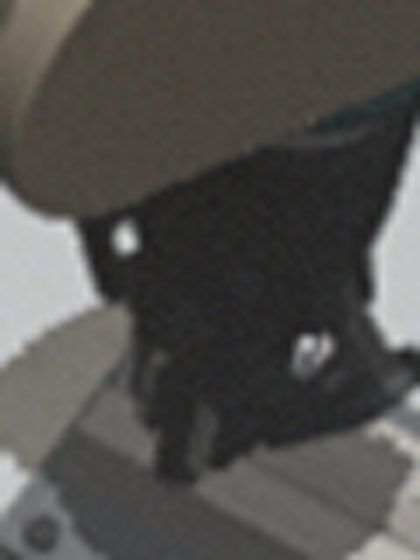

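move_arm(commands="0.55 0 -0.004 0.007 0 0 0;0.55 0 -0.004 0.007 0 0 0;0.55 0 -0.004 0.007 0 0 0;0.55 0 -0.004 0.007 0 0 0")

```text
time: 4.8
tool_pos: [562.3, -111.1, 64.6]
tool_rot: [-2.451, -1.964, -0.001]
force: [-0.3, 0.2, 0.2]
finger_gap: 19.0
```

```bash
python3 p.py gate 65 .287 .45 .6 .75 .9 1.0
```

```text
t 4.8 pos [ 562.3 -111.1   64.6] yaw 1.351 F [-0.3  0.2  0.2] gap 19.0 q6 -1.61
0.287 -0.0004 0.0004 -0.0009 -0.0003 -0.0004 0.0007
0.45 0.0300 0.0029 -0.0009 -0.0003 -0.0004 0.0822
0.6 0.0573 0.0096 -0.0009 -0.0003 -0.0004 0.1572
0.75 0.0833 0.0203 -0.0009 -0.0004 -0.0004 0.2322
0.9 0.1074 0.0347 -0.0009 -0.0004 -0.0003 0.3072
1.0 0.1222 0.0462 -0.0009 -0.0004 -0.0003 0.3572
```

```bash
python3 p.py gate 65 .36 .43 .5 .57 .64 .71 .78 .85 .92 1.0
```

```text
t 4.8 pos [ 562.3 -111.1   64.6] yaw 1.351 F [-0.3  0.2  0.2] gap 19.0 q6 -1.61
0.36 0.0133 0.0009 -0.0009 -0.0003 -0.0004 0.0372
0.43 0.0263 0.0023 -0.0009 -0.0003 -0.0004 0.0722
0.5 0.0392 0.0047 -0.0009 -0.0003 -0.0004 0.1072
0.57 0.0519 0.0079 -0.0009 -0.0003 -0.0004 0.1422
0.64 0.0644 0.0120 -0.0009 -0.0003 -0.0004 0.1772
0.71 0.0765 0.0170 -0.0009 -0.0003 -0.0004 0.2122
0.78 0.0883 0.0228 -0.0009 -0.0004 -0.0004 0.2472
0.85 0.0996 0.0295 -0.0009 -0.0004 -0.0003 0.2822
0.92 0.1105 0.0369 -0.0009 -0.0004 -0.0003 0.3172
1.0 0.1222 0.0462 -0.0009 -0.0004 -0.0003 0.3572
```

move_arm(commands="0.55 0.013 0.001 0 0 0 0.037;0.55 0.026 0.002 0 0 0 0.072;0.55 0.039 0.005 0 0 0 0.107;0.55 0.052 0.008 0 0 0 0.142;0.55 0.064 0.012 0 0 0 0.177;0.55 0.0765 0.017 0 0 0 0.212;0.55 0.088 0.023 0 0 0 0.247;0.55 0.0995 0.0295 0 0 0 0.282;0.55 0.1105 0.037 0 0 0 0.317;0.55 0.122 0.046 0 0 0 0.357")

```text
time: 5.8
tool_pos: [590.9, -67.7, 64.2]
tool_rot: [-2.984, -0.979, 0.001]
force: [-0.4, -1.1, 1.0]
finger_gap: 19.3
```

```bash
python3 p.py gate 65 1.05 1.12 1.19 1.26 1.33 1.4 1.47 1.54 1.58 1.6
```

```text
t 5.8 pos [590.9 -67.7  64.2] yaw 0.634 F [-0.4 -1.1  1. ] gap 19.3 q6 -0.81
1.05 0.0099 0.0000 -0.0019 -0.0005 0.0003 0.0236
1.12 0.0230 0.0011 -0.0019 -0.0005 0.0003 0.0586
1.19 0.0360 0.0031 -0.0019 -0.0005 0.0003 0.0936
1.26 0.0488 0.0060 -0.0019 -0.0005 0.0003 0.1286
1.33 0.0613 0.0098 -0.0019 -0.0005 0.0004 0.1636
1.4 0.0736 0.0144 -0.0019 -0.0005 0.0004 0.1986
1.47 0.0855 0.0199 -0.0020 -0.0005 0.0004 0.2336
1.54 0.0970 0.0262 -0.0020 -0.0005 0.0004 0.2686
1.58 0.1034 0.0302 -0.0020 -0.0004 0.0004 0.2886
1.6 0.1065 0.0323 -0.0020 -0.0004 0.0004 0.2986
```

move_arm(commands="0.55 0.01 0 -0.001 0 0 0.023;0.55 0.023 0.001 -0.001 0 0 0.058;0.55 0.036 0.003 -0.001 0 0 0.093;0.55 0.049 0.006 -0.001 0 0 0.128;0.55 0.061 0.01 -0.001 0 0 0.163;0.55 0.0735 0.0145 -0.001 0 0 0.198;0.55 0.0855 0.02 -0.001 0 0 0.233;0.55 0.097 0.026 -0.001 0 0 0.268;0.55 0.105 0.031 -0.001 0 0 0.294;0.55 0.105 0.031 -0.001 0 0 0.294")

```text
time: 6.8
tool_pos: [632.2, -52.8, 64.0]
tool_rot: [-3.14, -0.072, 0.003]
force: [0.3, 0.6, 0.1]
finger_gap: 18.9
```

move_arm(commands="0.3 0 0 0 0 0 0;0.2 0 0 0 0 0 0;0.2 0 0 -0.05 0 0 0;0.2 0 0 -0.15 0 0 0;0.2 0 0 -0.25 0 0 0;0.2 0 0 -0.25 0 0 0")

```text
time: 7.4
tool_pos: [634.9, -53.2, 171.8]
tool_rot: [3.139, 0.073, 0.016]
force: [-0.3, 0.2, 0.8]
finger_gap: 34.0
```

```bash
python3 p.py 467 274 160 -.34  467 274 160 2.8; python3 pic.py d side 285 150 140 150 4
```

```text
t 7.4 pos [634.9 -53.2 171.8] yaw 0.046 F [-0.3  0.2  0.8] gap 34.0 q6 -0.19
-0.3817 -0.8366 0.0244 -0.0003 -0.0052 0.1932
-0.3817 -0.8366 0.0244 0.0073 -0.0004 -1.3768
```

View pics/side_d.png

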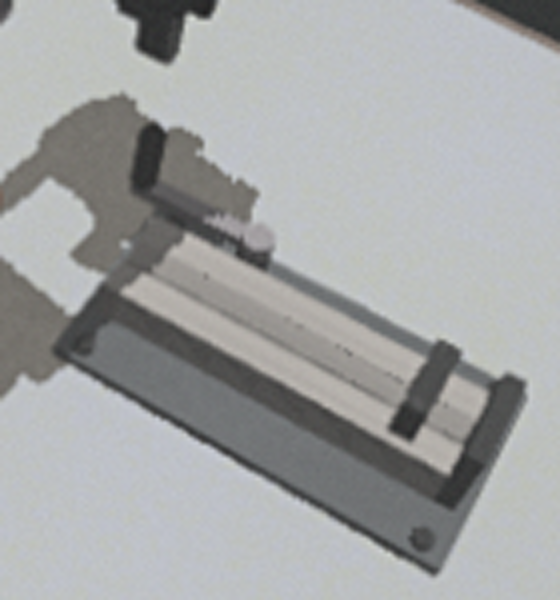

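The gate now points along fixture +y, peg top at about (152,130) in the crop, clear of the groove. Next, to the rack.

move_arm(commands="-0.2 -0.382 -0.837 0.02 0 -0.005 0.193;-0.2 -0.382 -0.837 0.02 0 -0.005 0.193;-0.2 -0.382 -0.837 0.02 0 -0.005 0.193;-0.2 -0.382 -0.837 0.02 0 -0.005 0.193;-0.2 -0.382 -0.837 0.02 0 -0.005 0.193;-0.2 -0.382 -0.837 0.02 0 -0.005 0.193;-0.2 -0.382 -0.837 0.02 0 -0.005 0.193;-0.2 -0.382 -0.837 0.02 0 -0.005 0.193;-0.2 -0.382 -0.837 0.02 0 -0.005 0.193;-0.2 -0.382 -0.837 0.02 0 -0.005 0.193")

```text
time: 8.45
tool_pos: [465.5, 273.9, 158.2]
tool_rot: [3.096, -0.53, -0.008]
force: [-0.7, 0.4, -0.2]
finger_gap: 51.3
```

```bash
python3 p.py 466.3 273.5 90 -.34  466.3 273.5 31 -.34; python3 pic.py e side 110 60 140 150 4
```

```text
t 8.45 pos [465.5 273.9 158.2] yaw -0.339 F [-0.7  0.4 -0.2] gap 51.3 q6 0.8
0.0031 -0.0001 0.1704 0.0009 0.0026 0.0006
0.0039 -0.0003 0.3179 0.0009 0.0026 0.0006
```

View pics/side_e.png

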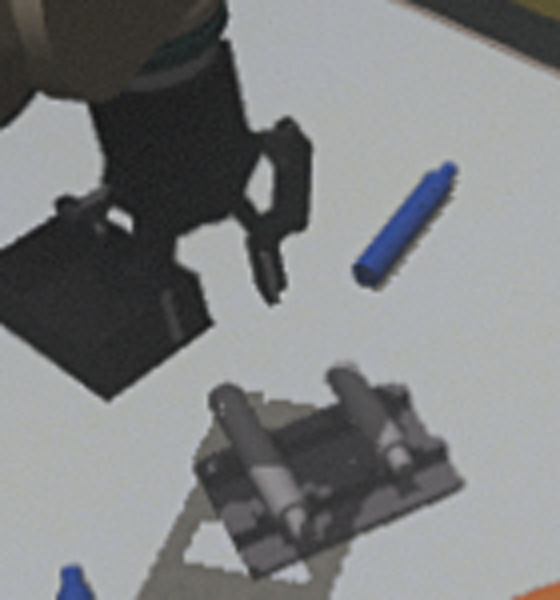

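move_arm(commands="-0.2 0.003 0 0.1 0.001 0.002 0;-0.2 0.003 0 0.17 0.001 0.002 0;-0.2 0.003 0 0.22 0.001 0.002 0;-0.2 0.003 0 0.25 0.001 0.002 0;-0.2 0.003 0 0.25 0.001 0.002 0")

```text
time: 9.0
tool_pos: [466.1, 271.6, 56.6]
tool_rot: [3.094, -0.534, -0.005]
force: [-1.5, 0.2, 0.0]
finger_gap: 51.1
```

```bash
python3 p.py 466.3 273.5 31 -.34; python3 pic.py f side 130 110 110 110 5
```

```text
t 9.0 pos [466.1 271.6  56.6] yaw -0.342 F [-1.5  0.2  0. ] gap 51.1 q6 0.8
-0.0010 -0.0047 0.0641 0.0010 0.0016 -0.0009
```

View pics/side_f.png

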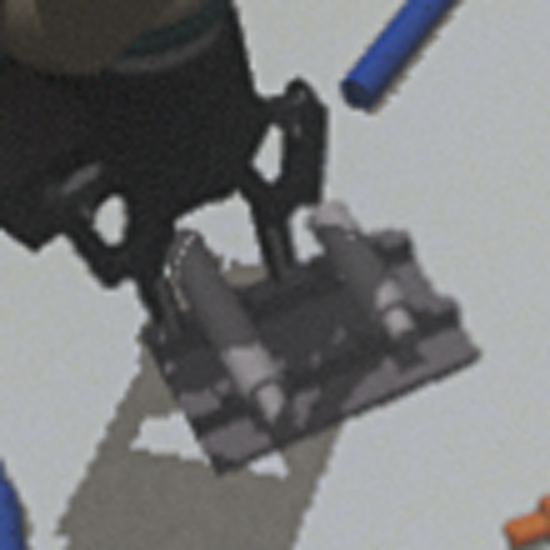

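move_arm(commands="-0.2 -0.001 -0.005 0.04 0.001 0.002 -0.001;-0.2 -0.001 -0.005 0.064 0.001 0.002 -0.001;-0.2 -0.001 -0.005 0.064 0.001 0.002 -0.001;-0.2 -0.001 -0.005 0.064 0.001 0.002 -0.001")

```text
time: 9.45
tool_pos: [467.4, 274.3, 33.4]
tool_rot: [-3.095, 0.53, -0.005]
force: [0.3, -0.0, 0.3]
finger_gap: 51.5
```

```bash
python3 p.py 466.3 273.5 31 -.34
```

```text
t 9.45 pos [467.4 274.3  33.4] yaw -0.339 F [ 0.3 -0.   0.3] gap 51.5 q6 0.8
-0.0020 0.0029 0.0059 -0.0012 -0.0015 0.0003
```

move_arm(commands="-0.2 -0.002 0.003 0.006 -0.001 -0.001 0;0.2 -0.002 0.003 0.006 -0.001 -0.001 0;0.4 -0.002 0.003 0.006 -0.001 -0.001 0;0.45 -0.002 0.003 0.006 -0.001 -0.001 0")

```text
time: 9.85
tool_pos: [466.1, 273.7, 31.3]
tool_rot: [-3.096, 0.531, -0.001]
force: [-2.5, 0.8, 2.4]
finger_gap: 23.6
```

move_arm(commands="1 0 0 0 0 0 0;1 0 0 0 0 0 0;1 0 0 0 0 0 0;1 0 0 0 0 0 0;1 0 0 0 0 0 0")

```text
time: 10.35
tool_pos: [466.1, 273.8, 31.6]
tool_rot: [-3.096, 0.53, -0.001]
force: [-3.6, 0.2, 5.5]
finger_gap: 21.5
```

```bash
python3 p.py
```

```text
t 10.35 pos [466.1 273.8  31.6] yaw -0.339 F [-3.6  0.2  5.5] gap 21.5 q6 0.8
```

move_arm(commands="1 0 0 -0.02 0 0 0;1 0 0 -0.05 0 0 0;1 0 0 -0.1 0 0 0;1 0 0 -0.16 0 0 0;1 0 0 -0.24 0 0 0;1 0 0 -0.32 0 0 0;1 0 0 -0.32 0 0 0;1 0 0 -0.32 0 0 0")

```text
time: 11.15
tool_pos: [466.4, 273.8, 160.6]
tool_rot: [-3.095, 0.53, -0.004]
force: [-0.2, 0.5, -2.0]
finger_gap: 21.4
```

```bash
python3 p.py fix 0 35 159 0; python3 pic.py g side 110 60 140 150 4
```

```text
t 11.15 pos [466.4 273.8 160.6] yaw -0.339 F [-0.2  0.5 -2. ] gap 21.4 q6 0.8
['0', '35', '159', '0'] 0.6560 0.8796 0.0036 -0.0009 -0.0013 -0.2027
```

View pics/side_g.png

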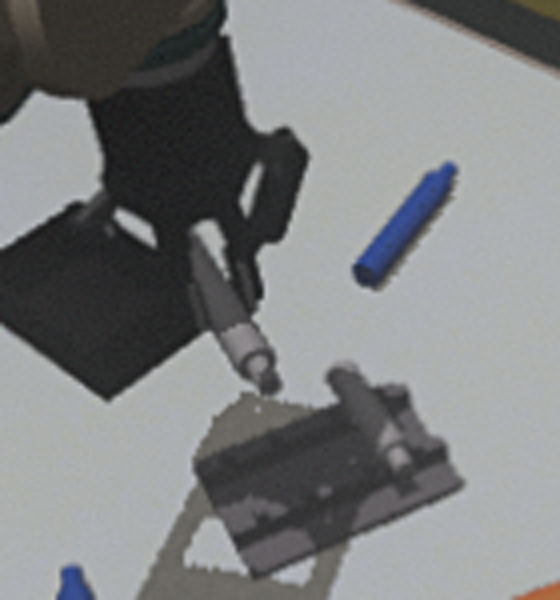

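```bash
python3 - <<'E'
from workcell import env
from h import *
cs=env.get_calibration('side'); s=cv2.imread('pics/side_g_raw.png')
y=np.array([np.sin(.339),np.cos(.339)]); m=np.array([466.4,273.8])-2*y
overlay(s,cs,[m[0],m[1],-.339],165,8,(145,100),80,70,'pics/o_g.png')
E
```

```text
(no output)
```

View pics/o_g.png

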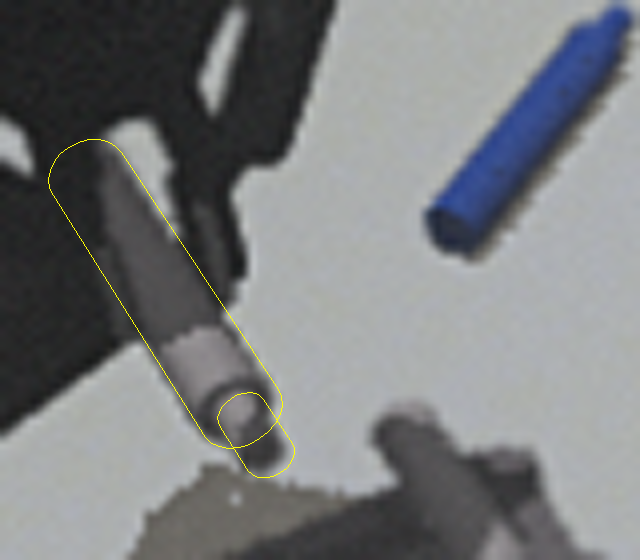

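move_arm(commands="1 0.05 0.07 0.003 0 0 -0.016;1 0.12 0.16 0.003 0 0 -0.037;1 0.19 0.255 0.003 0 0 -0.059;1 0.26 0.35 0.003 0 0 -0.08;1 0.33 0.44 0.003 0 0 -0.1;1 0.4 0.535 0.003 0 0 -0.12;1 0.47 0.63 0.003 0 0 -0.145;1 0.54 0.725 0.003 0 0 -0.167;1 0.61 0.82 0.003 0 0 -0.19;1 0.656 0.88 0.003 0 -0.001 -0.203")

```text
time: 12.2
tool_pos: [595.4, -148.9, 155.7]
tool_rot: [-3.139, -0.103, 0.008]
force: [0.4, 0.4, -1.3]
finger_gap: 21.8
```

move_arm(commands="1 0 0 0 0 0 0;1 0 0 0 0 0 0")

```text
time: 12.4
tool_pos: [594.5, -149.3, 153.3]
tool_rot: [-3.137, -0.101, 0.014]
force: [0.4, 1.3, -1.1]
finger_gap: 21.6
```

```bash
python3 p.py fix 0 34 75 0; python3 pic.py h side 285 110 140 150 4
```

```text
t 12.4 pos [ 594.5 -149.3  153.3] yaw 0.064 F [ 0.4  1.3 -1.1] gap 21.6 q6 -0.37
['0', '34', '75', '0'] 0.0079 -0.0064 0.1957 -0.0014 0.0044 -0.0010
```

View pics/side_h.png

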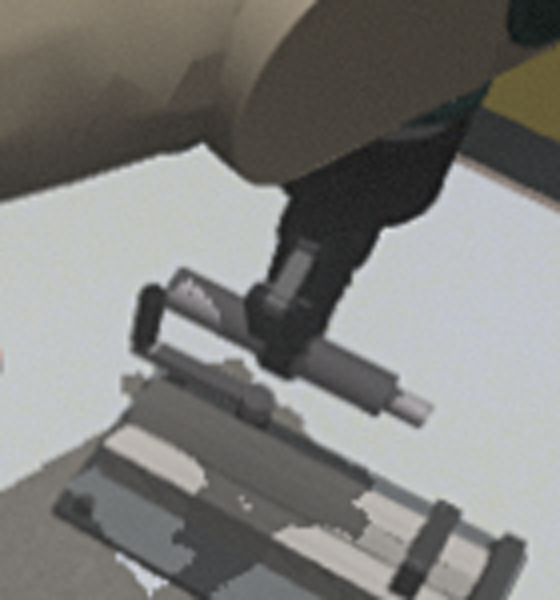

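```bash
python3 p.py fix 0 24 75 0
```

```text
t 12.45 pos [ 594.7 -148.3  153.9] yaw 0.066 F [ 0.4 -0.1 -1.5] gap 21.6 q6 -0.37
['0', '24', '75', '0'] 0.0071 0.0210 0.1972 -0.0013 0.0039 -0.0002
```

move_arm(commands="1 0.007 0.021 0.04 -0.001 0.004 0;1 0.007 0.021 0.09 -0.001 0.004 0;1 0.007 0.021 0.14 -0.001 0.004 0;1 0.007 0.021 0.18 -0.001 0.004 0;1 0.007 0.021 0.197 -0.001 0.004 0;1 0.007 0.021 0.197 -0.001 0.004 0;1 0.007 0.021 0.197 -0.001 0.004 0;1 0.007 0.021 0.197 -0.001 0.004 0")

```text
time: 13.25
tool_pos: [598.1, -156.4, 76.5]
tool_rot: [3.14, 0.103, 0.004]
force: [0.9, -1.0, -0.5]
finger_gap: 21.4
```

```bash
python3 p.py fix 0 24 50 0 0 24 43 0; python3 pic.py i side 285 150 140 150 4 top 270 130 110 85 6
```

```text
t 13.25 pos [ 598.1 -156.4   76.5] yaw 0.066 F [ 0.9 -1.  -0.5] gap 21.4 q6 -0.38
['0', '24', '50', '0'] -0.0018 -0.0004 0.0662 0.0001 -0.0012 -0.0002
['0', '24', '43', '0'] -0.0018 -0.0004 0.0837 0.0001 -0.0012 -0.0002
```

View pics/side_i.png

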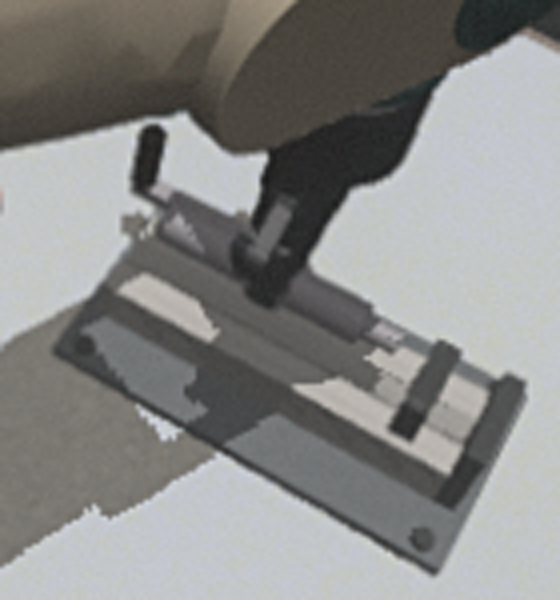

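View pics/top_i.png

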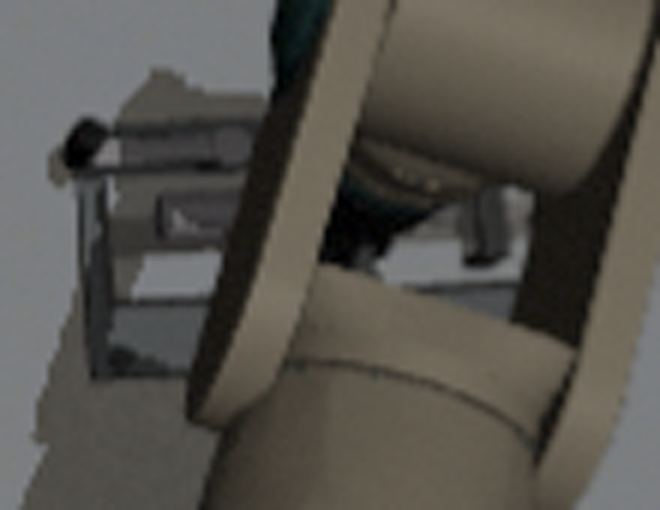

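```bash
python3 - <<'E'
from workcell import env
from h import *
for n,o,k,w,h in (('side',(300,170),6,110,90),('top',(270,130),6,110,85)):
    c=env.get_calibration(n); s=cv2.imread(f'pics/{n}_i_raw.png')
    m=fr([598.1,-156.4,.066],[0,-2,0])[0]
    overlay(s,c,[m[0],m[1],.066],81,k,o,w,h,f'pics/o_i{n}.png')
E
python3 -c "
import cv2,numpy as np
a=cv2.imread('pics/o_iside.png');b=cv2.imread('pics/o_itop.png')
cv2.imwrite('pics/o_i.png',np.hstack([a[150:500,:400],b[60:410,:390]]))"
```

```text
(no output)
```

View pics/o_i.png

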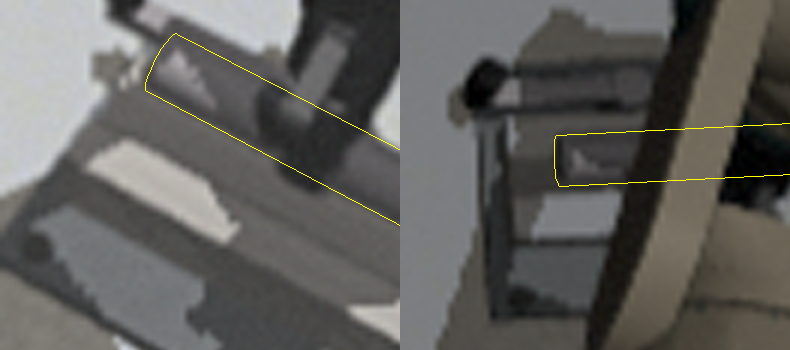

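move_arm(commands="1 -0.001 0 0.03 0 -0.001 0;1 -0.001 0 0.055 0 -0.001 0;1 -0.001 0 0.066 0 -0.001 0;1 -0.001 0 0.066 0 -0.001 0;1 -0.001 0 0.066 0 -0.001 0")

```text
time: 13.85
tool_pos: [597.5, -156.5, 49.6]
tool_rot: [-3.14, -0.103, 0.001]
force: [-0.3, 0.6, -1.2]
finger_gap: 21.5
```

```bash
python3 p.py fix 0 24 46 0 0 24 43 0
```

```text
t 13.85 pos [ 597.5 -156.5   49.6] yaw 0.065 F [-0.3  0.6 -1.2] gap 21.5 q6 -0.38
['0', '24', '46', '0'] -0.0002 -0.0005 0.0089 -0.0000 0.0002 -0.0003
['0', '24', '43', '0'] -0.0002 -0.0005 0.0164 -0.0000 0.0002 -0.0003
```

move_arm(commands="1 0 0 0.005 0 0 0;1 0 0 0.009 0 0 0;1 0 0 0.012 0 0 0;1 0 0 0.014 0 0 0")

```text
time: 14.25
tool_pos: [597.5, -156.5, 43.9]
tool_rot: [-3.14, -0.103, 0.001]
force: [-0.3, 0.5, -0.6]
finger_gap: 21.4
```

```bash
python3 p.py fix 0 24 43 0
```

```text
t 14.25 pos [ 597.5 -156.5   43.9] yaw 0.065 F [-0.3  0.5 -0.6] gap 21.4 q6 -0.38
['0', '24', '43', '0'] -0.0002 -0.0004 0.0024 -0.0000 0.0002 -0.0003
```

move_arm(commands="1 0 0 0.001 0 0 0;1 0 0 0.002 0 0 0;1 0 0 0.003 0 0 0")

```text
time: 14.55
tool_pos: [597.6, -156.6, 43.0]
tool_rot: [3.14, 0.103, -0.0]
force: [-0.2, 0.5, 1.1]
finger_gap: 21.6
```

```bash
python3 p.py
```

```text
t 14.55 pos [ 597.6 -156.6   43. ] yaw 0.066 F [-0.2  0.5  1.1] gap 21.6 q6 -0.38
```

move_arm(commands="1 0 0 0.001 0 0 0;1 0 0 0.0015 0 0 0;1 0 0 0.0015 0 0 0")

```text
time: 14.85
tool_pos: [597.7, -156.6, 42.9]
tool_rot: [3.14, 0.103, 0.0]
force: [-2.6, 0.0, 3.4]
finger_gap: 21.8
```

```bash
python3 p.py
```

```text
t 14.85 pos [ 597.7 -156.6   42.9] yaw 0.066 F [-2.6  0.   3.4] gap 21.8 q6 -0.38
```

move_arm(commands="0.4 0 0 0 0 0 0;0.25 0 0 0 0 0 0;0.2 0 0 0 0 0 0;0.2 0 0 0 0 0 0;0.2 0 0 -0.03 0 0 0;0.2 0 0 -0.08 0 0 0;0.2 0 0 -0.16 0 0 0;0.2 0 0 -0.26 0 0 0;0.2 0 0 -0.3 0 0 0")

```text
time: 15.75
tool_pos: [599.2, -157.0, 168.8]
tool_rot: [3.137, 0.103, 0.012]
force: [0.0, -0.9, 0.6]
finger_gap: 34.3
```

```bash
python3 pic.py j side 285 150 140 150 4;python3 p.py fix 0 125 150 0
```

```text
t 15.8 pos [ 599.7 -157.2  170. ] yaw 0.066 F [ 0.3 -0.5  2.3] gap 34.1 q6 -0.38
['0', '125', '150', '0'] -0.0061 -0.2551 0.0490 0.0019 -0.0046 -0.0001
```

View pics/side_j.png

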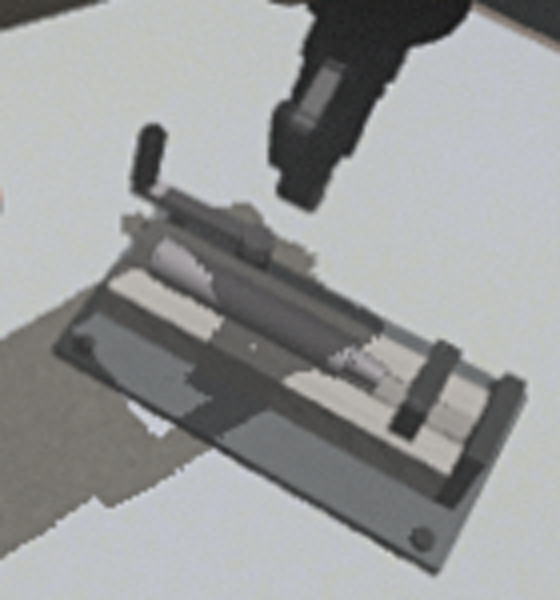

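```bash
python3 p.py fix 0 126 150 1.5708; python3 - <<'E'
from workcell import env
from h import *
c=env.get_calibration('side'); s=cv2.imread('pics/side_j_raw.png')
m=fr(FX,[0,22,0])[0]
overlay(s,c,[m[0],m[1],.066],47,6,(300,190),110,80,'pics/o_j.png')
E
```

```text
t 15.8 pos [ 599.7 -157.2  170. ] yaw 0.066 F [ 0.3 -0.5  2.3] gap 34.1 q6 -0.38
['0', '126', '150', '1.5708'] -0.0061 -0.2576 0.0490 0.0051 -0.0021 -0.7855
```

View pics/o_j.png

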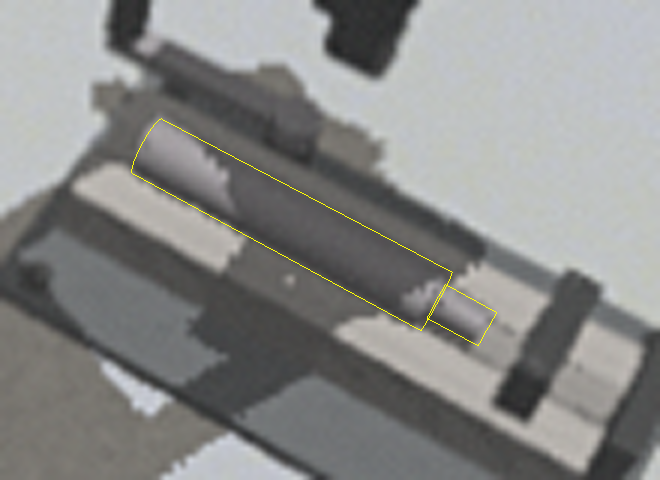

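The barrel sits seated at fixture y≈22, matching the outline. Next, behind the tail with closed fingers.

move_arm(commands="0.5 -0.006 -0.258 0.03 0 0 -0.07;1 -0.006 -0.258 0.03 0 0 -0.145;1 -0.006 -0.258 0.03 0 0 -0.22;1 -0.006 -0.258 0.03 0 0 -0.295;1 -0.006 -0.258 0.03 0 0 -0.37;1 -0.006 -0.258 0.03 0 0 -0.44;1 -0.006 -0.258 0.03 0 0 -0.515;1 -0.006 -0.258 0.03 0 0 -0.59;1 -0.006 -0.258 0.03 0 0 -0.66;1 -0.006 -0.258 0.03 0 0 -0.73")

```text
time: 16.8
tool_pos: [590.2, -54.3, 156.4]
tool_rot: [2.259, 2.172, 0.006]
force: [0.4, 0.6, 0.5]
finger_gap: 0.0
```

```bash
python3 p.py fix 0 126 90 1.5708 0 126 44 1.5708
```

```text
t 16.8 pos [590.2 -54.3 156.4] yaw 1.531 F [0.4 0.6 0.5] gap 0.0 q6 -1.68
['0', '126', '90', '1.5708'] -0.0002 -0.0000 0.1661 0.0039 0.0015 -0.0527
['0', '126', '44', '1.5708'] 0.0001 -0.0009 0.2811 0.0039 0.0015 -0.0527
```

move_arm(commands="1 0 0 0.04 0.004 0.001 -0.053;1 0 0 0.1 0.004 0.001 -0.053;1 0 -0.001 0.16 0.004 0.001 -0.053;1 0 -0.001 0.22 0.004 0.001 -0.053;1 0 -0.001 0.26 0.004 0.001 -0.053;1 0 -0.001 0.281 0.004 0.001 -0.053;1 0 -0.001 0.281 0.004 0.001 -0.053;1 0 -0.001 0.281 0.004 0.001 -0.053")

```text
time: 17.6
tool_pos: [591.2, -54.8, 45.0]
tool_rot: [2.145, 2.293, -0.0]
force: [0.5, -0.1, 0.6]
finger_gap: 0.2
```

```bash
python3 p.py fix 0 126 44.5 1.5708 0 110 44.5 1.5708 0 105 44.5 1.5708; python3 pic.py k side 285 150 140 150 4 
```

```text
t 17.6 pos [591.2 -54.8  45. ] yaw 1.637 F [ 0.5 -0.1  0.6] gap 0.2 q6 -1.79
['0', '126', '44.5', '1.5708'] 0.0005 -0.0013 0.0012 0.0005 0.0007 0.0003
['0', '110', '44.5', '1.5708'] -0.0395 -0.0013 0.0013 0.0005 0.0007 0.0003
['0', '105', '44.5', '1.5708'] -0.0520 -0.0013 0.0013 0.0005 0.0007 0.0003
```

View pics/side_k.png

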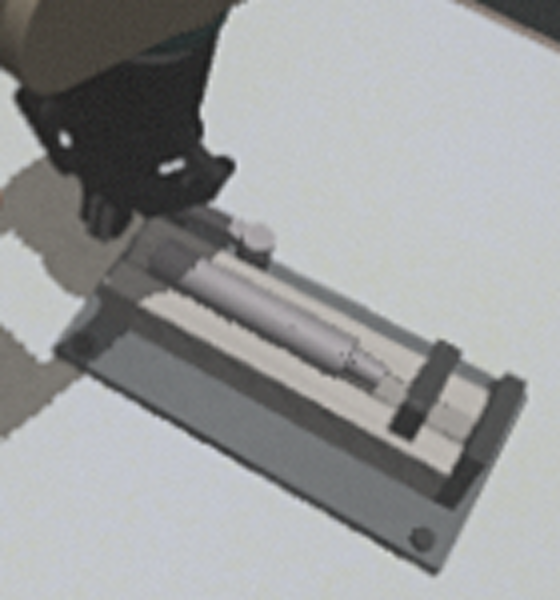

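move_arm(commands="1 -0.02 -0.001 0.001 0 0 0;1 -0.04 -0.001 0.001 0 0 0;1 -0.055 -0.001 0.001 0 0 0;1 -0.07 -0.001 0.001 0 0 0;1 -0.085 -0.001 0.001 0 0 0;1 -0.1 -0.001 0.001 0 0 0;1 -0.115 -0.001 0.001 0 0 0;1 -0.13 -0.001 0.001 0 0 0;1 -0.14 -0.001 0.001 0 0 0;1 -0.15 -0.001 0.001 0 0 0")

```text
time: 18.65
tool_pos: [595.0, -115.0, 45.0]
tool_rot: [2.145, 2.293, 0.0]
force: [0.6, 1.9, 2.1]
finger_gap: 0.4
```

```bash
python3 p.py fix 0 60 44.5 1.5708 0 55 44.5 1.5708; python3 pic.py l side 285 150 140 150 4 
```

```text
t 18.65 pos [ 595. -115.   45.] yaw 1.637 F [0.6 1.9 2.1] gap 0.4 q6 -1.89
['0', '60', '44.5', '1.5708'] -0.0136 -0.0009 0.0013 0.0009 0.0007 0.0003
['0', '55', '44.5', '1.5708'] -0.0261 -0.0009 0.0013 0.0009 0.0007 0.0003
```

View pics/side_l.png

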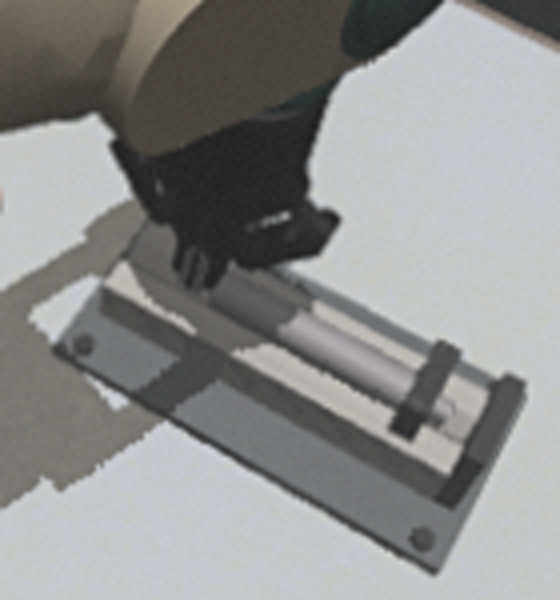

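The barrel's body is passing under the bridge, its nose just short of the stop (crop px (450,410)). Continuing slowly.

move_arm(commands="1 -0.005 -0.001 0.001 0 0 0;1 -0.01 -0.001 0.001 0 0 0;1 -0.0135 -0.001 0.001 0 0 0;1 -0.017 -0.001 0.001 0 0 0")

```text
time: 19.1
tool_pos: [594.9, -122.5, 44.5]
tool_rot: [2.145, 2.292, -0.0]
force: [-0.3, 1.5, -0.2]
finger_gap: 0.1
```

```bash
python3 p.py fix 0 55 44.5 1.5708 
```

```text
t 19.1 pos [ 594.9 -122.5   44.5] yaw 1.637 F [-0.3  1.5 -0.2] gap 0.1 q6 -1.9
['0', '55', '44.5', '1.5708'] -0.0074 0.0006 -0.0001 0.0007 0.0009 0.0001
```

move_arm(commands="1 -0.003 0.001 0 0 0 0;1 -0.005 0.001 0 0 0 0;1 -0.007 0.001 0 0 0 0")

```text
time: 19.4
tool_pos: [595.5, -125.3, 44.4]
tool_rot: [2.145, 2.292, -0.001]
force: [-1.1, 1.0, 0.7]
finger_gap: 0.2
```

move_arm(commands="1 -0.002 0 0 0 0 0;1 -0.003 0 0 0 0 0;1 -0.004 0 0 0 0 0")

```text
time: 19.7
tool_pos: [595.6, -126.9, 44.4]
tool_rot: [2.145, 2.292, -0.001]
force: [-0.0, 1.3, 0.1]
finger_gap: 0.1
```

```bash
python3 p.py fix 0 55 44.5 1.5708 
```

```text
t 19.7 pos [ 595.6 -126.9   44.4] yaw 1.637 F [-0.   1.3  0.1] gap 0.1 q6 -1.91
['0', '55', '44.5', '1.5708'] 0.0038 -0.0003 -0.0003 0.0006 0.0009 0.0001
```

move_arm(commands="1 -0.002 0 0 0 0 0;1 -0.004 0 0 0 0 0;1 -0.005 0 0 0 0 0")

```text
time: 20.0
tool_pos: [595.7, -129.0, 44.4]
tool_rot: [2.145, 2.292, -0.001]
force: [-0.5, 1.6, 0.5]
finger_gap: -0.1
```

```bash
python3 p.py fix 0 50 44.5 1.5708;  python3 pic.py m side 285 150 140 150 4
```

```text
t 20.0 pos [ 595.7 -129.    44.4] yaw 1.637 F [-0.5  1.6  0.5] gap -0.1 q6 -1.91
['0', '50', '44.5', '1.5708'] -0.0035 -0.0003 -0.0003 0.0006 0.0010 0.0001
```

View pics/side_m.png

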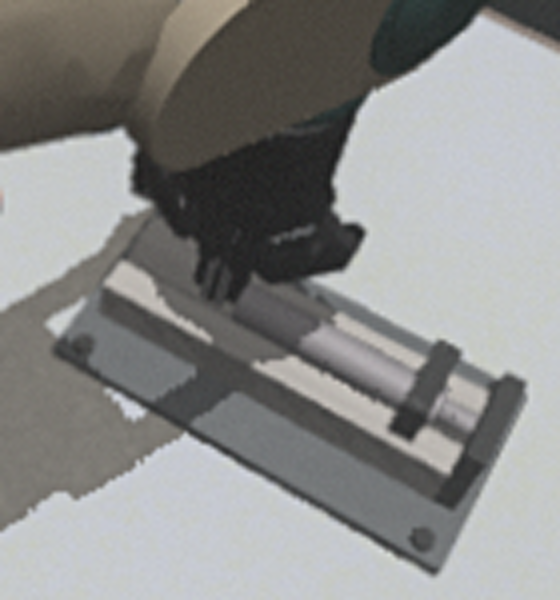

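move_arm(commands="1 -0.002 0 0 0 0 0;1 -0.003 0 0 0 0 0;1 -0.004 0 0 0 0 0;1 -0.005 0 0 0 0 0")

```text
time: 20.45
tool_pos: [595.8, -129.3, 44.4]
tool_rot: [-2.145, -2.295, -0.002]
force: [-1.3, 8.8, 2.8]
finger_gap: 0.0
```

move_arm(commands="1 -0.002 0 0 0 0 0;1 -0.003 0 0 0 0 0;1 -0.004 0 0 0 0 0")

```text
time: 20.75
tool_pos: [595.7, -129.2, 44.3]
tool_rot: [-2.143, -2.294, -0.005]
force: [-2.1, 9.3, 3.1]
finger_gap: 0.1
```

```bash
python3 p.py fix 0 50 44.5 1.5708 
```

```text
t 20.75 pos [ 595.7 -129.2   44.3] yaw 1.639 F [-2.1  9.3  3.1] gap 0.1 q6 -1.92
['0', '50', '44.5', '1.5708'] -0.0029 -0.0003 -0.0004 0.0001 -0.0020 0.0010
```

Push force rose to 9 N with no further motion, so it is probably on the stop. Backing off to verify.

move_arm(commands="1 0.01 0 0 0 0 0;1 0.04 0 0 0 0 0;1 0.1 0 0 0 0 0;1 0.15 0 -0.05 0 0 0;1 0.2 0 -0.15 0 0 0;1 0.3 0 -0.25 0 0 0;1 0.4 0 -0.3 0 0 0;1 0.5 0 -0.3 0 0 0;1 0.5 0 -0.3 0 0 0;1 0.5 0 -0.3 0 0 0")

```text
time: 21.75
tool_pos: [581.9, 70.6, 165.0]
tool_rot: [-2.141, -2.296, -0.004]
force: [-0.3, -0.6, 0.5]
finger_gap: 0.2
```

```bash
python3 p.py gate 120 1.57; python3 pic.py n side 285 150 140 150 4 top 270 130 110 85 6;  python3 - <<'E'
from workcell import env
from h import *
m=fr(FX,[0,-30,0])[0]
for n,o,k,w,h in (('side',(300,190),6,125,100),('top',(270,130),6,125,85)):
    c=env.get_calibration(n); s=cv2.imread(f'pics/{n}_n_raw.png')
    overlay(s,c,[m[0],m[1],.066],47,k,o,w,h,f'pics/o_n{n}.png')
    p,f=barrelfit([s],[c],[m[0],m[1],.066],47); d=p[:2]-m[:2]; print(n,p,'along y',-30+d[1]*np.cos(.066)-d[0]*np.sin(.066))
E
```

```text
t 21.75 pos [581.9  70.6 165. ] yaw 1.641 F [-0.3 -0.6  0.5] gap 0.2 q6 -1.58
1.57 -0.3169 0.1000 0.1114 -0.0013 -0.0013 0.7869
side [ 6.00886266e+02 -2.07699729e+02  7.86728711e-02] along y -27.464476886417913
top [ 6.02042661e+02 -2.10583219e+02  8.56891277e-02] along y -30.417956217933042
```

View pics/o_nside.png

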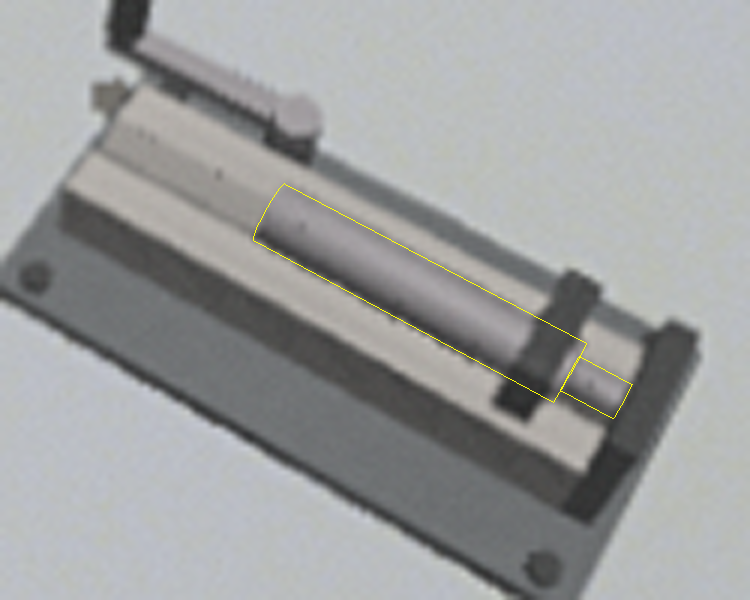

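View pics/o_ntop.png

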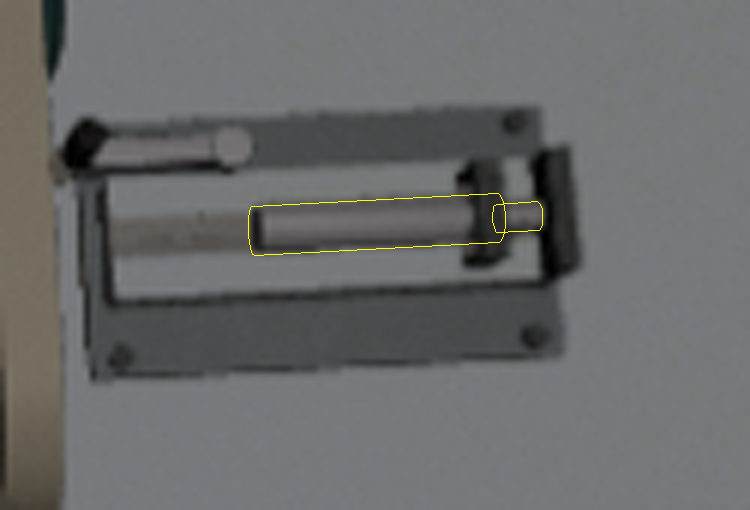

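```bash
python3 - <<'E'
from workcell import env
from h import *
ct=env.get_calibration('top');cs=env.get_calibration('side')
for p in (atz(ct,crop((90,137),6,(270,130)),96),atz(cs,crop((151,131),4,(285,150)),96)):
    piv=fr(FX,[40,50,0])[0]; d=p-piv; a=FX[2]; x=d[0]*np.cos(a)+d[1]*np.sin(a); y=-d[0]*np.sin(a)+d[1]*np.cos(a)
    print(p,x,y,np.arctan2(y,-x))
E
python3 pic.py n2 top 270 130 50 60 10
```

```text
[629.26252069 -54.92817903  96.        ] -1.5348329832468712 73.10298362920192 1.5498039206968905
[631.13403828 -51.37870169  96.        ] 0.566705383474905 76.52130251241007 1.578202042648944
```

View pics/top_n2.png

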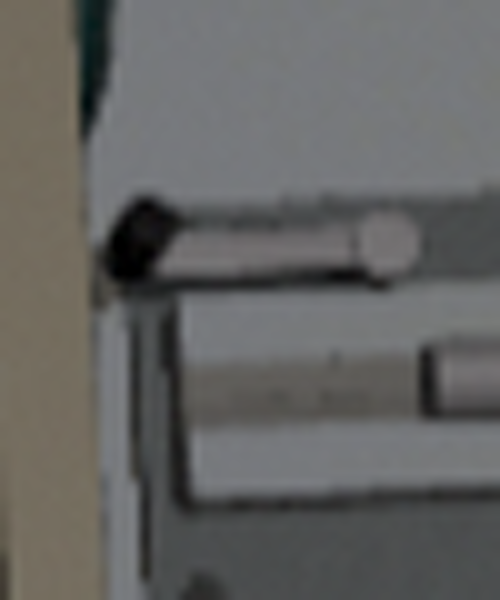

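move_arm(commands="0.2 -0.317 0.1 0 0 0 0.07;0.2 -0.317 0.1 0 0 0 0.145;0.2 -0.317 0.1 0 0 0 0.22;0.2 -0.317 0.1 0 0 0 0.295;0.2 -0.317 0.1 0 0 0 0.37;0.2 -0.317 0.1 0 0 0 0.44;0.2 -0.317 0.1 0 0 0 0.515;0.2 -0.317 0.1 0 0 0 0.59;0.2 -0.317 0.1 0 0 0 0.66;0.2 -0.317 0.1 0 0 0 0.735")

```text
time: 22.9
tool_pos: [630.2, -56.6, 163.6]
tool_rot: [-3.128, -0.25, 0.002]
force: [-0.0, -0.3, 0.1]
finger_gap: 34.1
```

```bash
python3 p.py gate 110 1.56
```

```text
t 22.9 pos [630.2 -56.6 163.6] yaw 0.159 F [-0.  -0.3  0.1] gap 34.1 q6 -0.31
1.56 0.0009 -0.0086 0.1340 -0.0018 0.0007 0.0413
```

move_arm(commands="0.2 0.001 -0.009 0.04 -0.001 0 0.041;0.2 0.001 -0.009 0.08 -0.001 0 0.041;0.2 0.001 -0.009 0.12 -0.001 0 0.041;0.2 0.001 -0.009 0.12 -0.001 0 0.041;0.2 0.001 -0.009 0.12 -0.001 0 0.041")

```text
time: 23.4
tool_pos: [629.7, -53.1, 115.0]
tool_rot: [-3.137, -0.123, 0.004]
force: [-0.2, -0.3, 0.9]
finger_gap: 34.1
```

```bash
python3 p.py gate 65 1.56;python3 pic.py o side 285 130 140 150 4
```

```text
t 23.4 pos [629.7 -53.1 115. ] yaw 0.078 F [-0.2 -0.3  0.9] gap 34.1 q6 -0.22
1.56 0.0009 -0.0000 0.1250 -0.0009 0.0013 0.0006
```

View pics/side_o.png

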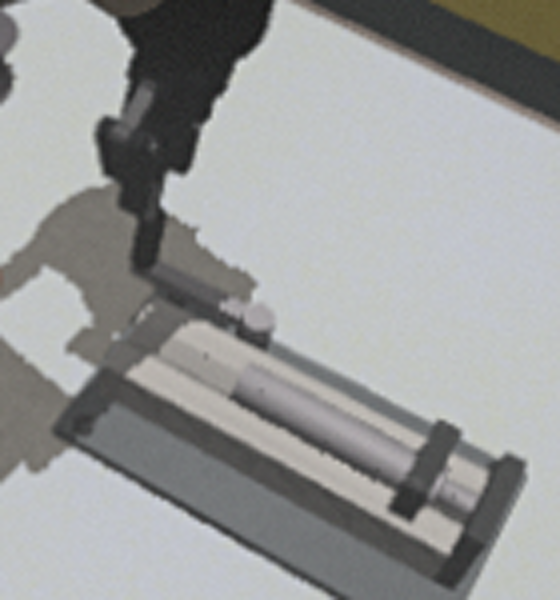

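Peg (about (148,240)) sits under the jaws. Descend and close to a loose cage.

move_arm(commands="0.2 0.001 0 0.04 -0.001 0.001 0;0.2 0.001 0 0.08 -0.001 0.001 0;0.2 0.001 0 0.115 -0.001 0.001 0;0.2 0.001 0 0.124 -0.001 0.001 0;0.2 0.001 0 0.124 -0.001 0.001 0;0.2 0.001 0 0.124 -0.001 0.001 0;0.4 0.001 0 0.124 -0.001 0.001 0;0.54 0.001 0 0.124 -0.001 0.001 0;0.54 0.001 0 0.124 -0.001 0.001 0")

```text
time: 24.35
tool_pos: [630.7, -53.0, 66.9]
tool_rot: [3.139, 0.122, 0.003]
force: [-0.7, -0.0, 0.2]
finger_gap: 19.8
```

```bash
python3 p.py gate 65 1.5 1.43 1.36 1.29 1.22 1.15 1.08 1.01 .94 .87
```

```text
t 24.35 pos [630.7 -53.   66.9] yaw 0.078 F [-0.7 -0.   0.2] gap 19.8 q6 -0.22
1.5 -0.0133 0.0001 0.0047 0.0004 -0.0009 -0.0294
1.43 -0.0264 0.0013 0.0047 0.0004 -0.0009 -0.0644
1.36 -0.0393 0.0034 0.0047 0.0004 -0.0009 -0.0994
1.29 -0.0521 0.0065 0.0046 0.0005 -0.0009 -0.1344
1.22 -0.0646 0.0104 0.0046 0.0005 -0.0009 -0.1694
1.15 -0.0768 0.0152 0.0046 0.0005 -0.0008 -0.2044
1.08 -0.0887 0.0208 0.0046 0.0006 -0.0008 -0.2394
1.01 -0.1001 0.0273 0.0046 0.0006 -0.0008 -0.2744
0.94 -0.1110 0.0345 0.0045 0.0006 -0.0008 -0.3094
0.87 -0.1214 0.0425 0.0045 0.0007 -0.0008 -0.3444
```

move_arm(commands="0.54 -0.013 0 0.003 0 0 -0.03;0.54 -0.0265 0.0015 0.003 0 0 -0.0645;0.54 -0.0395 0.0035 0.003 0 0 -0.0995;0.54 -0.052 0.0065 0.003 0 0 -0.1345;0.54 -0.0645 0.0105 0.003 0 0 -0.1695;0.54 -0.077 0.015 0.003 0 0 -0.2045;0.54 -0.0885 0.021 0.003 0 0 -0.2395;0.54 -0.1 0.0275 0.003 0 0 -0.2745;0.54 -0.111 0.0345 0.003 0 0 -0.3095;0.54 -0.1215 0.0425 0.003 0 0 -0.3445")

```text
time: 25.35
tool_pos: [583.6, -73.5, 66.0]
tool_rot: [2.91, 1.18, 0.004]
force: [2.2, 1.8, 0.4]
finger_gap: 19.8
```

```bash
python3 p.py gate 65 .8 .73 .66 .59 .52 .45 .38 .31 .24 .17
```

```text
t 25.35 pos [583.6 -73.5  66. ] yaw 0.77 F [2.2 1.8 0.4] gap 19.8 q6 -0.96
0.8 -0.0136 0.0007 0.0024 0.0010 -0.0009 -0.0333
0.73 -0.0267 0.0020 0.0024 0.0011 -0.0009 -0.0683
0.66 -0.0396 0.0043 0.0024 0.0011 -0.0008 -0.1033
0.59 -0.0523 0.0074 0.0024 0.0011 -0.0008 -0.1383
0.52 -0.0648 0.0114 0.0023 0.0012 -0.0007 -0.1733
0.45 -0.0770 0.0163 0.0023 0.0012 -0.0007 -0.2083
0.38 -0.0888 0.0221 0.0023 0.0012 -0.0007 -0.2433
0.31 -0.1002 0.0286 0.0023 0.0012 -0.0006 -0.2783
0.24 -0.1111 0.0359 0.0023 0.0013 -0.0006 -0.3133
0.17 -0.1214 0.0440 0.0023 0.0013 -0.0005 -0.3483
```

move_arm(commands="0.54 -0.0135 0.0005 0.002 0 0 -0.033;0.54 -0.0265 0.002 0.002 0 0 -0.068;0.54 -0.0395 0.0045 0.002 0 0 -0.103;0.54 -0.0525 0.0075 0.002 0 0 -0.138;0.54 -0.065 0.0115 0.002 0 0 -0.173;0.54 -0.077 0.0165 0.002 0 0 -0.208;0.54 -0.089 0.022 0.002 0 0 -0.243;0.54 -0.1 0.0285 0.002 0 0 -0.278;0.54 -0.111 0.036 0.002 0 0 -0.313;0.54 -0.1215 0.044 0.002 0 0 -0.348")

```text
time: 26.35
tool_pos: [560.9, -119.9, 65.3]
tool_rot: [2.33, 2.105, 0.003]
force: [-1.2, 1.4, 0.5]
finger_gap: 19.7
```

```bash
python3 p.py gate 65 .1 .05 .02 0 -.02 -.03
```

```text
t 26.35 pos [ 560.9 -119.9   65.3] yaw 1.469 F [-1.2  1.4  0.5] gap 19.7 q6 -1.74
0.1 -0.0133 0.0007 0.0008 0.0013 -0.0002 -0.0338
0.05 -0.0226 0.0016 0.0008 0.0013 -0.0002 -0.0588
0.02 -0.0282 0.0023 0.0008 0.0013 -0.0002 -0.0738
0.0 -0.0319 0.0029 0.0008 0.0013 -0.0002 -0.0838
-0.02 -0.0356 0.0036 0.0008 0.0013 -0.0002 -0.0938
-0.03 -0.0374 0.0039 0.0008 0.0013 -0.0002 -0.0988
```

move_arm(commands="0.54 -0.0135 0.0005 0 0.001 0 -0.034;0.54 -0.0225 0.0015 0 0.001 0 -0.059;0.54 -0.028 0.0025 0 0.001 0 -0.074;0.54 -0.032 0.003 0 0.001 0 -0.084;0.54 -0.0355 0.0035 0 0.001 0 -0.094;0.54 -0.0355 0.0035 0 0.001 0 -0.094")

```text
time: 26.95
tool_pos: [560.9, -134.3, 65.4]
tool_rot: [2.123, 2.315, 0.001]
force: [0.1, 0.8, -0.1]
finger_gap: 19.5
```

```bash
python3 p.py gate 65 0 -.02 -.03 -.05;python3 pic.py p side 285 130 140 150 4
```

```text
t 26.95 pos [ 560.9 -134.3   65.4] yaw 1.657 F [ 0.1  0.8 -0.1] gap 19.5 q6 -1.96
0.0 0.0040 -0.0000 0.0010 0.0005 -0.0000 0.0103
-0.02 0.0003 -0.0001 0.0010 0.0005 -0.0000 0.0003
-0.03 -0.0016 -0.0000 0.0010 0.0005 -0.0000 -0.0047
-0.05 -0.0054 0.0000 0.0010 0.0005 -0.0000 -0.0147
```

View pics/side_p.png

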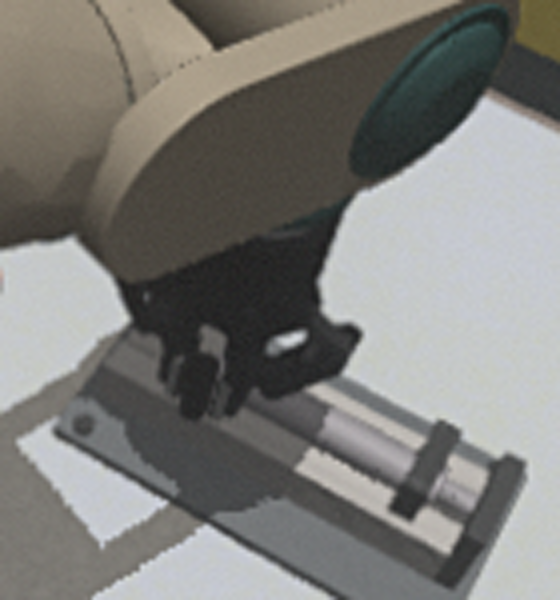

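move_arm(commands="0.54 -0.0015 0 0 0 0 0;0.54 -0.003 0 0 0 0 0;0.54 -0.003 0 0 0 0 0")

```text
time: 27.3
tool_pos: [561.1, -135.5, 65.4]
tool_rot: [2.123, 2.314, 0.001]
force: [-0.1, 0.0, -0.4]
finger_gap: 19.8
```

```bash
python3 p.py
```

```text
t 27.3 pos [ 561.1 -135.5   65.4] yaw 1.657 F [-0.1  0.  -0.4] gap 19.8 q6 -1.96
```

move_arm(commands="0.4 0 0 0 0 0 0;0.2 0 0 0 0 0 0;0.2 0 0 0 0 0 0;0.2 0 0 -0.05 0 0 0;0.2 0 0 -0.12 0 0 0;0.2 0 0 -0.22 0 0 0;0.2 0 0 -0.3 0 0 0;0.2 0.25 0 -0.4 0 0 0;0.2 0.5 0 -0.4 0 0 0;0.2 0.6 0 -0.4 0 0 0")

```text
time: 28.3
tool_pos: [548.4, 10.9, 217.2]
tool_rot: [2.124, 2.312, 0.003]
force: [0.7, 0.4, 0.4]
finger_gap: 34.3
```

move_arm(commands="0.2 0.2 0 0 0 0 0;0.2 0.3 0 0 0 0 0;0.2 0.3 0 0 0 0 0;0.2 0.3 0 0 0 0 0")

```text
time: 28.7
tool_pos: [537.7, 133.2, 217.2]
tool_rot: [2.119, 2.316, 0.004]
force: [0.0, -0.3, 0.2]
finger_gap: 34.0
```

```bash
python3 p.py; python3 pic.py q side 285 190 140 110 5 top 270 130 110 85 6; python3 - <<'E'
from workcell import env
from h import *
m=fr(FX,[0,-30,0])[0]
for n,o,k,w,h in (('side',(300,190),6,125,100),('top',(270,130),6,125,85)):
    c=env.get_calibration(n); s=cv2.imread(f'pics/{n}_q_raw.png')
    overlay(s,c,[m[0],m[1],.066],47,k,o,w,h,f'pics/o_q{n}.png')
    a=cv2.imread(f'pics/o_q{n}.png')
    P=fr(FX,[(40,56,53),(-35,56,53),(-35,44,53),(40,44,53)]) 
    cv2.polylines(a,[((proj(c,P)-np.array(o)+.5)*k-.5).round().astype(int)],True,(0,255,0),1)
    cv2.imwrite(f'pics/o_q{n}.png',a)
E
```

```text
t 28.7 pos [537.7 133.2 217.2] yaw 1.66 F [ 0.  -0.3  0.2] gap 34.0 q6 -1.48
```

View pics/o_qside.png

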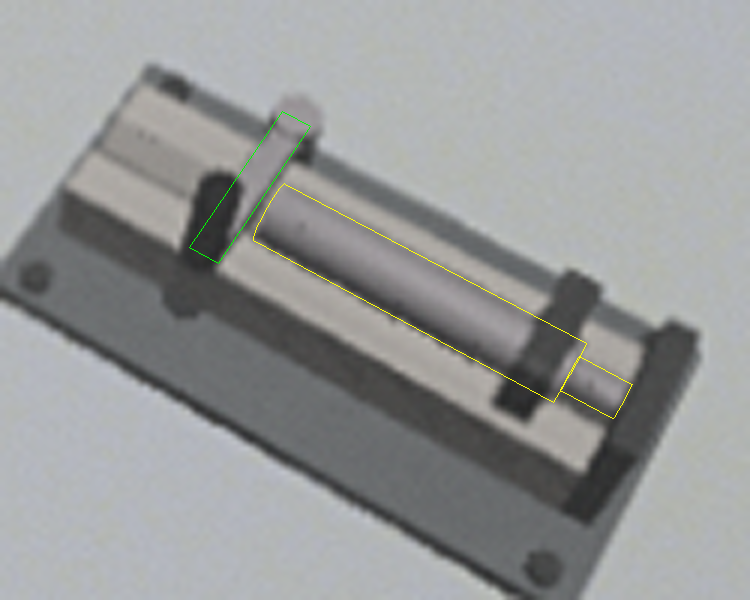

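View pics/o_qtop.png

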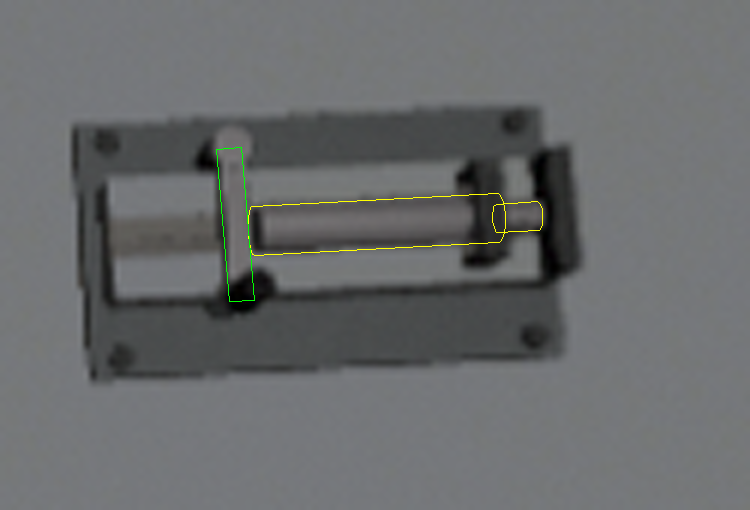

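View pics/side_q_raw.png

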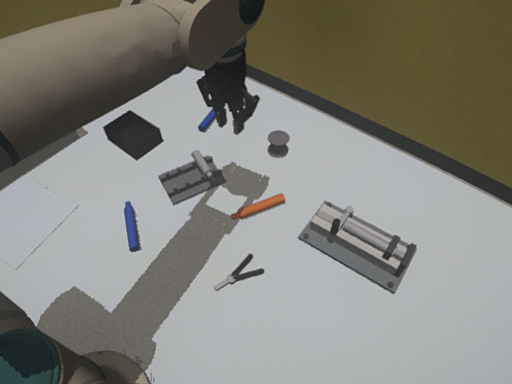

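```bash
python3 - <<'E'
from workcell import env
from h import *
for n,o,box in (('top',(270,130),(28,12,62,60)),('side',(300,190),(25,10,62,62))):
    c=env.get_calibration(n); s=cv2.imread(f'pics/{n}_q_raw.png')
    k=10;x,y,X,Y=box; x+=o[0];X+=o[0];y+=o[1];Y+=o[1]
    a=cv2.resize(s[y:Y,x:X],None,fx=k,fy=k,interpolation=cv2.INTER_CUBIC)
    for g,col in ((0,(0,255,0)),(.1,(0,0,255))):
        t=np.linspace(0,6.28,30); cx,cy=40-75*np.cos(g),50+75*np.sin(g)
        for z in (96,):
            P=fr(FX,np.c_[cx+8*np.cos(t),cy+8*np.sin(t),0*t+z])
            cv2.polylines(a,[((proj(c,P)-[x,y]+.5)*k-.5).round().astype(int)],True,col,1)
    cv2.imwrite(f'pics/pg_{n}.png',a)
a=cv2.imread('pics/pg_top.png');b=cv2.imread('pics/pg_side.png')
h=min(len(a),len(b));cv2.imwrite('pics/pg.png',np.hstack([a[:h],b[:h]]))
E
```

```text
(no output)
```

View pics/pg.png

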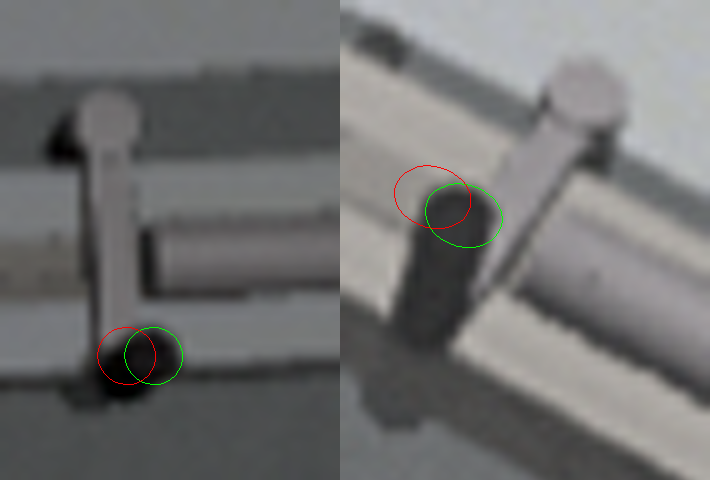

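Both views match the gate-at-0 outline, the barrel is home, and the gripper is clear. Handing in.

```bash
python3 -c "
from workcell import env
print(env.close_job())"
```

```text
the job is handed in; nothing more can be done
None
```

The long barrel is loaded against the end stop, the gate is shut behind it, and the job was handed in at about 29 s of the 72 s allowed. `close_job()` gives no verdict, so the results below rest on my own checks.

I swung the gate to about 1.57 rad with the peg loosely caged in the jaws. I then took the long barrel from the rack and laid it in the groove with its nose about 50 mm short of the stop. Closed fingers pushed it under the bridge by the tail. I swung the gate back to shut, opened the jaws and moved the arm away.

**Last checks:**
- **Barrel home:** the push stalled at about 9 N, against 1–2 N while sliding. The home-position outline fits both pictures to about a pixel (about 3 mm in the top view), so the pictures alone can't confirm the 2.5 mm limit. The stall is the better evidence.
- **Gate shut:** the peg matches the gate-at-0 outline in both pictures, at roughly 0–0.03 rad. I felt no hard stop on closing.
- **Bystanders:** the short barrel, spool and pliers look unmoved in the final side picture.
- **Robot:** the arm is clear and reads no contact force.

**Did not agree:**
- **Barrel fit:** automatic outline fits placed the barrel's centre at -27.5 mm (side) and -30.4 mm (top), where home is -30. They also gave yaws 0.013 and 0.020 rad off the groove. I trusted the stall and the outlines over the side fit.
- **Gripper opening:** it read about 2 mm small when gripping, 21.5 for the 24 mm barrel and 14.2 for the 16 mm peg.
- **Peg test squeeze:** a brief trial grip on the peg raised about 22 N until I loosened it.

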